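# Put the lids on the washed pots

## Task

The four washed pots on the bench need covering: put each of the four lids (two round, two square, a large and a small of each) on the pot of its own shape and size, fully seated with the rim of the lid flat on the pot, the square ones turned to line up with their pots. Set the lids down, do not drop them, and leave the pots standing where they are and the small measuring cup untouched.

Things in the scene. Friction and masses are not known exactly. Their poses are not given: they have to be found in the camera images.
- lid_round_large: large round lid lying right way up: aluminium plate 110 mm diameter, 3 mm thick, its top 11 mm above the origin; under it a boss 76 mm diameter, 8 mm deep; on top, centred, a black bar handle 46 mm long (lid's x), 16 mm wide (lid's y), bar from 23 to 41 mm above the origin, on two 14 mm wide feet. About 120 g. Origin: centre of the boss's underside; z up.
- lid_round_small: small round lid lying right way up: aluminium plate 78 mm diameter, 3 mm thick, its top 11 mm above the origin; under it a boss 44 mm diameter, 8 mm deep; on top, centred, a black bar handle 46 mm long (lid's x), 16 mm wide (lid's y), bar from 23 to 41 mm above the origin, on two 14 mm wide feet. About 70 g. Origin: centre of the boss's underside; z up.
- lid_square_large: large square lid lying right way up: aluminium plate 106 mm square, 3 mm thick, its top 11 mm above the origin; under it a boss 72 mm square, 8 mm deep; on top, centred, a black bar handle 46 mm long (lid's x), 16 mm wide (lid's y), bar from 23 to 41 mm above the origin, on two 14 mm wide feet. About 130 g. Origin: centre of the boss's underside; z up; x, y parallel to its sides.
- lid_square_small: small square lid lying right way up: aluminium plate 74 mm square, 3 mm thick, its top 11 mm above the origin; under it a boss 40 mm square, 8 mm deep; on top, centred, a black bar handle 46 mm long (lid's x), 16 mm wide (lid's y), bar from 23 to 41 mm above the origin, on two 14 mm wide feet. About 80 g. Origin: centre of the boss's underside; z up; x, y parallel to its sides.
- pot_round_large: large round pot, empty, open, standing loose: aluminium, 98 mm outer diameter, 92 mm inside, 60 mm tall. Origin: centre of its underside; z up. With lid_round_large seated, the boss is in the mouth (8 mm play all round), the plate flat on the rim and the lid's origin 52 mm above the pot's.
- pot_round_small: small round pot, empty, open, standing loose: aluminium, 66 mm outer diameter, 60 mm inside, 60 mm tall. Origin: centre of its underside; z up. With lid_round_small seated, the boss is in the mouth (8 mm play all round), the plate flat on the rim and the lid's origin 52 mm above the pot's.
- pot_square_large: large square pot, empty, open, standing loose: aluminium, 94 mm square outside, 88 mm square inside, 60 mm tall. Origin: centre of its underside; z up; x, y parallel to its sides. With lid_square_large seated, the boss is in the mouth (8 mm play all round), the plate flat on the rim and the lid's origin 52 mm above the pot's.
- pot_square_small: small square pot, empty, open, standing loose: aluminium, 62 mm square outside, 56 mm square inside, 60 mm tall. Origin: centre of its underside; z up; x, y parallel to its sides. With lid_square_small seated, the boss is in the mouth (8 mm play all round), the plate flat on the rim and the lid's origin 52 mm above the pot's.
- measure_cup: a bystander: small open steel measuring cup standing among the pots, 48 mm rim diameter, 42 mm tall. Origin: centre of its underside. To be left alone.
Things that resemble listed ones, but are neither listed nor needed, are in the scene too. Leave any brown look-alike of the lid_round_small alone.

How it is judged:
By the outcome, as a careful person would: the job done as asked, in the order asked, and still so for the second after the job is handed in, with the robot touching nothing.
It also fails if it takes over 128 s, if anything falls off the work surface, if the arm or the gripper's body presses on something with over 40 N, if the wrist force passes 120 N, or if a joint passes its speed limit or range.

## Robot

A 7-joint arm with a two-finger parallel gripper is mounted at the origin on the work surface. World frame = base frame: x ahead of the robot, y to its left, z up, the work surface at z = 0. Lengths are in m, angles in rad, forces in N, time in s.
With the tool pointing down it reaches from about 0.425 to 0.925 m from the base axis. Payload 6.8 kg.
Tool frame: the origin (TCP) lies at the very end of the fingers, on their centre line; the grasp point (between the pads) lies 19 mm behind it (bot.grasp_offset is the distance from the TCP to the grasp point, in m); z points along the fingers, y is the direction in which the jaws open and shut (so a half turn about z gives the same grasp; the last joint's range is limited). The gripper opens to 85 mm and grips with 20 to 120 N. Pads are 22 mm wide; open, the fingers measure 114 mm over their backs; the gripper's body (76 mm by 85 mm) begins 54 mm behind the grasp point. The pads swing forward as they close: fully open they stand 13 mm farther back than shut.
Start: joints at [1.197, 0.477, 0.022, 1.555, -0.011, 1.109, -0.083], TCP at [0.177, -0.651, 0.231] pointing down, gripper open.
Joint ranges: [-2.96, 2.96], [-0.34, 2.1], [-1.41, 1.46], [0.24, 2.44], [-1.37, 4.51], [0.17, 1.92], [-2.96, 2.96]. Speed limits (rad/s): [2.39, 2.39, 3.14, 3.14, 3.14, 3.14, 3.14].

## Interface

Orientations are given as a unit quaternion [w, x, y, z].
In Python, from station import monitor, cams, bot, finder gives the robot as it stands.
- The arm moves only by the tool jog_arm, never from a script. Its argument "plan" is a list of rows, each an object of numbers: "x", "y", "z": the shift along the tool's x, y, z as a fraction of full scale; "wx", "wy", "wz": the turn, a rotation vector about the tool's x, y, z as a fraction of full scale. A call has 1 to 12 rows; each row is the pose to reach, as a shift and turn from the pose measured when the call began, along the tool's axes at that moment, turning the shorter way round; what a row does not reach only later rows make up. Full scale, the value 1, is 20 cm for a shift and 180 degrees for a turn. A row lasts 1/12 s, in which the tool goes at most 41.7 mm and 7.16 degrees, less where a joint would pass 70% of its speed; a pose out of reach is approached as far as the arm can. A call with a number of a shift or a turn outside -1 to 1 is refused whole. A call with a gripper value outside its range is refused whole. "hand" is the opening, from -1 (shut) to 1 (fully open), set as the call begins (left out, the last holds). The fingers move at their own pace and stop on an object; "grip_force" is the grip in N (left out, the last holds). Time passes only in rows, so rows that repeat a pose let the fingers close. It gives the time, the measured TCP pose, the force and the opening at its end, in the units of the state.
- monitor.get_obs(): the state, without advancing time (a new reading comes with each control period).
- cams.read_camera(name): name is "side" or "top"; returns the picture (400x640x3 uint8, red, green, blue); there is no depth.
- cams.get_calibration(name): a dict with "fx", "fy", "cx", "cy" (pixels), "extrinsics" (4x4, takes a point from world to camera coordinates). Camera axes: x right, y down, z forward; pixel columns grow to the right and rows downward; lengths in m; the calibration is good to about 2 mm. A picture is of the moment at which its call begins. get_calibration takes no time and is no camera call.
- bot.hand_in(): hands the job in, once; it reports no verdict.
Trained networks look in the newest picture that a camera, given by its name, has taken for a name from the list of things; names that differ only in an ending like _2 or _b are one class to them, and where a whole thing is asked for, a point or a joint stands for the part that bears it (a point fixed in the world has none). Each returns a list of dicts, best first, with "confidence" (0 to 1); they miss things now and then, are a little off and sometimes report something else, mostly with a low value. They report only what shows in the picture. A call takes as long as a camera call. They do not tell look-alikes from the thing itself.
- finder.find_in(camera, target): "bbox" ([left, top, width, height] in pixels, round what is visible of it).
- finder.place_of(camera, target): "location" ([column, row] in pixels: a listed point, or the origin of a listed thing).
The state is a dict: "t": time; "q": joint angles; "joint_vel": joint speeds; "joint_torque": joint torques, N m; "eef_pos": TCP position; "tool_rot": TCP orientation; "contact_force": force on the tool from outside, world axes, zero at the start; "torque": the same for the moment, N m; "gripper_width": opening from 0.0 (shut) to 1.0 (fully open).
Only numpy, scipy, OpenCV 4.12 (cv2) and the standard library are available. Lean on these libraries where they do the work, as an engineer would, in place of code of your own. Each camera call takes 0.05 s, during which the arm holds its last target. There are 200 camera calls.

## Working session

There is one attempt and no reset: what is moved stays moved. The work goes in short steps, Python scripts to look and compute and a tool call to move; the robot and the scene stay as the last step left them, time stands still between calls to the robot, and variables do not carry over. Pictures are saved under pics/ and viewed, about 12 in all and at most 16, crops included, and the job is handed in when it is done.

Besides the shell and the picture viewer there is one more tool, called after "Request:" by a JSON object that holds its "method" and its "body". jog_arm: Moves the arm, as the interface text tells. Shift numbers are shares of 20 cm and turn numbers shares of 180 degrees, none past 1 either way. Its arguments: {"type":"object","properties":{"plan":{"type":"array","items":{"type":"object","properties":{"x":{"type":"number","minimum":-1,"maximum":1},"y":{"type":"number","minimum":-1,"maximum":1},"z":{"type":"number","minimum":-1,"maximum":1},"wx":{"type":"number","minimum":-1,"maximum":1},"wy":{"type":"number","minimum":-1,"maximum":1},"wz":{"type":"number","minimum":-1,"maximum":1}}}},"hand":{"type":"number"},"grip_force":{"type":"number"}},"required":["plan"]}

```bash
ls; mkdir -p pics
python3 - <<'E'
from station import monitor, cams, bot, finder
import cv2, numpy as np
o=monitor.get_obs(); print({k:np.round(v,4) for k,v in o.items()}, bot.grasp_offset)
for n in ("top","side"):
    im=cams.read_camera(n); cv2.imwrite(f"pics/{n}0.png",cv2.resize(im[:,:,::-1],(800,500),interpolation=cv2.INTER_CUBIC)); cv2.imwrite(f"pics/raw_{n}0.png",im[:,:,::-1])
    c=cams.get_calibration(n); print(n,c)
E
```

```text
pics
{'t': np.float64(0.0), 'q': array([ 1.1969,  0.4778,  0.0224,  1.5565, -0.0115,  1.1093, -0.0831]), 'joint_vel': array([ 0.0016,  0.0001,  0.0011,  0.0009, -0.0006, -0.0008, -0.0012]), 'joint_torque': array([-1.00000e-04, -5.96436e+01,  1.60780e+00, -2.81193e+01,
        1.24000e-02,  9.40000e-03, -0.00000e+00]), 'eef_pos': array([ 0.1771, -0.6507,  0.2303]), 'tool_rot': array([-9.000e-04,  9.912e-01,  1.325e-01, -2.000e-04]), 'contact_force': array([-0.0388,  0.2617, -0.0432]), 'torque': array([0.0191, 0.0297, 0.0295]), 'gripper_width': np.float64(1.0031)} 0.0187
top {'fx': 491.6733643138504, 'fy': 491.6733643138504, 'cx': 322.3138063175811, 'cy': 198.64750909949743, 'extrinsics': array([[-0.01637499, -0.9998175 , -0.00984043,  0.03237343],
       [-0.98744733,  0.01771714, -0.15695179,  0.43586924],
       [ 0.15709749,  0.00714682, -0.98755724,  1.48355739],
       [ 0.        ,  0.        ,  0.        ,  1.        ]])}
side {'fx': 502.3783518733142, 'fy': 502.3783518733142, 'cx': 319.096626278932, 'cy': 198.16715007945888, 'extrinsics': array([[ 0.98806967, -0.15292088,  0.01826265, -0.421602  ],
       [-0.09733148, -0.71194454, -0.6954578 ,  0.10501031],
       [ 0.11935201,  0.68538323, -0.71833482,  1.40163841],
       [ 0.        ,  0.        ,  0.        ,  1.        ]])}
```

View pics/top0.png

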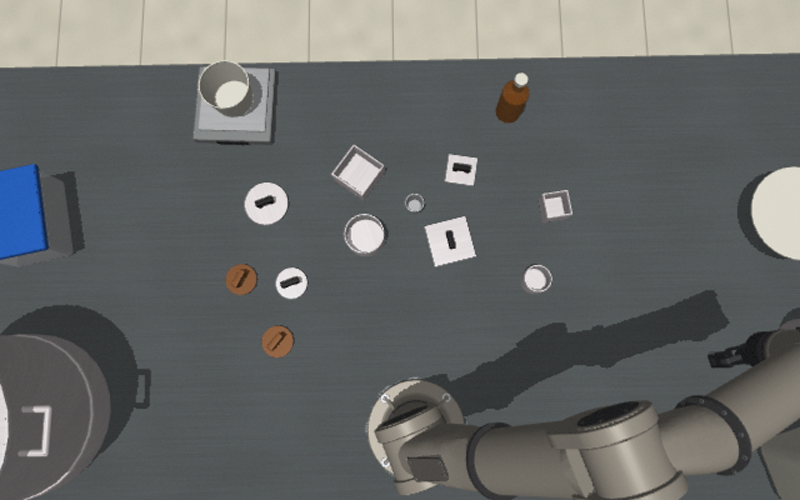

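View pics/side0.png

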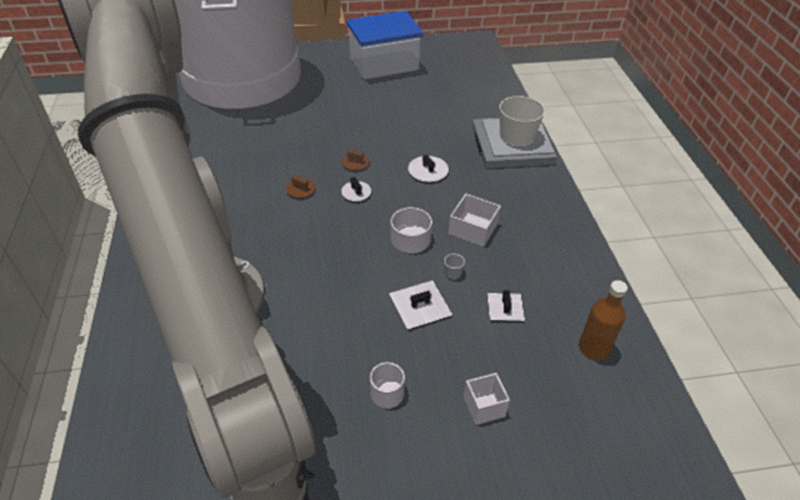

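```bash
cat > h.py <<'E'
from station import monitor, cams, bot, finder
import cv2, numpy as np
from scipy.spatial.transform import Rotation as R
CAL={n:cams.get_calibration(n) for n in ("top","side")}
def proj(n,p):
    c=CAL[n];E=c["extrinsics"];q=np.atleast_2d(p)@E[:3,:3].T+E[:3,3]
    return np.c_[c["fx"]*q[:,0]/q[:,2]+c["cx"],c["fy"]*q[:,1]/q[:,2]+c["cy"]]
def back(n,uv,z):
    c=CAL[n];E=c["extrinsics"];u,v=uv
    d=E[:3,:3].T@np.array([(u-c["cx"])/c["fx"],(v-c["cy"])/c["fy"],1]);o=-E[:3,:3].T@E[:3,3]
    return o+d*(z-o[2])/d[2]
E
python3 - <<'E'
from h import *
for s in ["lid_round_large","lid_round_small","lid_square_large","lid_square_small","pot_round_large","pot_round_small","pot_square_large","pot_square_small","measure_cup"]:
    for n in ("top","side"):
        for r in finder.place_of(n,s):
            if r["confidence"]>.2: print(s,n,np.round(r["location"],1),round(r["confidence"],2),np.round(back(n,r["location"],0),3)[:2])
print(monitor.get_obs()["t"])
E
```

```text
lid_round_large top [213.2 162.4] 0.75 [0.566 0.373]
lid_round_large side [342.5 137.7] 0.58 [0.563 0.361]
lid_round_small top [192.1 223.3] 0.97 [0.371 0.436]
lid_round_small top [233.7 228.1] 0.83 [0.353 0.304]
lid_round_small top [223.4 272.2] 0.72 [0.217 0.335]
lid_round_small side [284.6 132.7] 0.77 [0.37  0.413]
lid_round_small side [283.4 155.8] 0.68 [0.354 0.294]
lid_round_small side [239.8 153.2] 0.67 [0.213 0.326]
lid_square_large top [359.1 196.5] 0.66 [ 0.447 -0.091]
lid_square_large side [335.1 241.4] 0.82 [ 0.459 -0.084]
lid_square_small top [367.9 134.7] 0.9 [ 0.648 -0.125]
lid_square_small side [403.1 249.6] 0.94 [ 0.639 -0.139]
pot_round_large top [290.8 193.1] 0.79 [0.461 0.125]
pot_round_large side [327.1 188.4] 0.89 [0.471 0.125]
pot_round_small top [426.7 222.7] 0.66 [ 0.36 -0.3 ]
pot_round_small side [309.6 317.6] 0.89 [ 0.355 -0.312]
pot_square_large top [286.3 142.6] 0.95 [0.627 0.138]
pot_square_large side [381.4 181.4] 0.59 [0.644 0.133]
pot_square_small top [441.8 165.1] 0.66 [ 0.543 -0.357]
pot_square_small side [386.5 324.7] 0.87 [ 0.537 -0.358]
measure_cup top [330.4 163.8] 0.6 [ 0.554 -0.003]
measure_cup side [359.5 217.2] 0.83 [ 0.545 -0.005]
1.0
```

Top view (raw pixels = shown × 0.8), candidates for each lid:
- **Small round lid:** white disc at (233,227), chosen. Two brown look-alikes at (192,223) and (223,272), to be left alone.
- **Large round lid:** white disc at (213,163).
- **Square lids:** large at (360,193), small at (369,136).
- **Pots:** large round (291,188), large square (286,137), small round (430,222), small square (445,165).
- **Not involved:** the cup at (331,162), the beaker on the scale and the bottle.

Next I fit poses to the outlines in both cameras.

```bash
cat > fit.py <<'E'
from h import *
from scipy.optimize import minimize
S=8
def shape(kind,w,zs,x,y,a):
    if kind=="round": t=np.linspace(0,2*np.pi,49)[:-1]; P=np.c_[np.cos(t),np.sin(t)]*w/2
    else: P=np.array([[1,1],[-1,1],[-1,-1],[1,-1]])*w/2
    c,s=np.cos(a),np.sin(a); P=P@np.array([[c,s],[-s,c]])+[x,y]
    return np.vstack([np.c_[P,np.full(len(P),z)] for z in zs])
def observed(im,n,x,y,r):
    u,v=proj(n,[x,y,.03])[0]; h=r; u0,v0=int(u)-h,int(v)-h
    g=cv2.cvtColor(im[v0:v0+2*h,u0:u0+2*h],cv2.COLOR_RGB2GRAY)
    G=cv2.resize(g,None,fx=S,fy=S,interpolation=cv2.INTER_CUBIC)
    bg=np.median(np.r_[g[0],g[-1]]); m=(G>bg+45).astype(np.uint8)
    k,l,st,ce=cv2.connectedComponentsWithStats(m)
    i=1+np.argmin([np.hypot(*(c-h*S))-.05*s[4]**.5*10 for c,s in zip(ce[1:],st[1:])])
    pts=cv2.findNonZero((l==i).astype(np.uint8)); H=cv2.convexHull(pts)
    o=np.zeros_like(m); cv2.fillConvexPoly(o,H,1); return o,(u0,v0),G
def model(n,pts,o,org):
    q=((proj(n,pts)-org+.5)*S-.5); H=cv2.convexHull(q.astype(np.float32))
    m=np.zeros_like(o); cv2.fillConvexPoly(m,np.round(H*16).astype(np.int32),1,shift=4); return m
def fit(ims,kind,w,zs,x,y,r,a0s):
    obs={n:observed(ims[n],n,x,y,r) for n in ims}; out={}
    for ns in [("top",),("side",),("top","side")]:
        f=lambda p:sum((model(n,shape(kind,w,zs,*p),obs[n][0],obs[n][1])!=obs[n][0]).sum()/S**2 for n in ns)
        best=min((minimize(f,[x,y,a],method="Nelder-Mead",options=dict(initial_simplex=np.array([[x,y,a],[x+.012,y,a],[x,y+.012,a],[x,y,a+.25]]))) for a in a0s),key=lambda b:b.fun)
        out["+".join(ns)]=(best.x,best.fun/len(ns),sum(obs[n][0].sum() for n in ns)/S**2/len(ns))
    return out,obs
E
cat > meas.py <<'E'
from fit import *
ims={n:cv2.imread(f"pics/raw_{n}0.png")[:,:,::-1] for n in("top","side")}
T={"lid_round_large":("round",.110,(.008,.011),.565,.367,28),"lid_round_small":("round",.078,(.008,.011),.353,.299,22),
"lid_square_large":("sq",.106,(.008,.011),.453,-.087,32),"lid_square_small":("sq",.074,(.008,.011),.644,-.132,24),
"pot_round_large":("round",.098,(0,.06),.466,.125,32),"pot_round_small":("round",.066,(0,.06),.358,-.306,30),
"pot_square_large":("sq",.094,(0,.06),.635,.135,36),"pot_square_small":("sq",.062,(0,.06),.54,-.357,30)}
tiles=[]
for k,(kind,w,zs,x,y,r) in T.items():
    o,obs=fit(ims,kind,w,zs,x,y,r,[0] if kind=="round" else [0,.4,.8,1.2])
    for c,(p,f,A) in o.items(): print(k,c,np.round(p[:2],4),"yaw",round(np.degrees(p[2])%90,1),"xor %.0f of %.0f"%(f,A))
    if "lid" in k:
        p=o["top+side"][0]
        for n in obs:  # handle: dark blob on lid
            m,org,G=obs[n]; d=((G<75)&(cv2.erode(m,np.ones((9,9)))>0)).astype(np.uint8)
            nn,l,st,ce=cv2.connectedComponentsWithStats(d); i=1+st[1:,4].argmax()
            pts=cv2.findNonZero((l==i).astype(np.uint8)).reshape(-1,2)
            W=np.array([back(n,(q+.5)/S-.5+org,.041)[:2] for q in pts[::7]]); e,v=np.linalg.eigh(np.cov(W.T))
            print("   handle",n,np.round(W.mean(0),4),"dir",round(np.degrees(np.arctan2(v[1,1],v[0,1]))%180,1))
    for n in obs:
        m,org,G=obs[n]; c=cv2.cvtColor(G,cv2.COLOR_GRAY2BGR); mm=model(n,shape(kind,w,zs,*o["top+side"][0]),m,org)
        for M,col in((m,(0,0,255)),(mm,(0,255,0))): cv2.drawContours(c,cv2.findContours(M,0,2)[0],-1,col,2)
        tiles.append(cv2.resize(c,(195,195)))
cv2.imwrite("pics/fit.png",np.vstack([np.hstack(tiles[i:i+4]) for i in range(0,16,4)])[:,:]if 0 else cv2.resize(np.vstack([np.hstack(tiles[i:i+4]) for i in range(0,16,4)]),(600,600)))
E
python3 meas.py
```

```text
lid_round_large top [0.5636 0.373 ] yaw 11.0 xor 12 of 937
lid_round_large side [0.5632 0.368 ] yaw 7.5 xor 8 of 536
lid_round_large top+side [0.5637 0.3725] yaw 0.6 xor 35 of 737
   handle top [0.5601 0.369 ] dir 108.3
   handle side [0.5591 0.3487] dir 97.2
lid_round_small top [0.3591 0.3057] yaw 5.8 xor 11 of 509
lid_round_small side [0.3588 0.3009] yaw 1.2 xor 7 of 307
lid_round_small top+side [0.359  0.3055] yaw 1.6 xor 30 of 408
   handle top [0.3573 0.3026] dir 108.2
   handle side [0.3589 0.2748] dir 100.3
lid_square_large top [ 0.4574 -0.0928] yaw 13.6 xor 40 of 1179
lid_square_large side [ 0.4577 -0.0965] yaw 13.0 xor 24 of 1224
lid_square_large top+side [ 0.4576 -0.0952] yaw 13.1 xor 59 of 1201
   handle top [ 0.4559 -0.092 ] dir 11.9
   handle side [ 0.4557 -0.1083] dir 25.4
lid_square_small top [ 0.643  -0.1259] yaw 80.4 xor 19 of 547
lid_square_small side [ 0.6434 -0.1299] yaw 79.9 xor 21 of 613
lid_square_small top+side [ 0.6426 -0.1289] yaw 80.1 xor 37 of 580
   handle top [ 0.6383 -0.125 ] dir 81.1
   handle side [ 0.6373 -0.1453] dir 78.0
pot_round_large top [0.4739 0.1212] yaw 8.3 xor 75 of 819
pot_round_large side [0.4825 0.1669] yaw 58.2 xor 399 of 619
pot_round_large top+side [0.4735 0.1211] yaw 86.5 xor 251 of 719
pot_round_small top [ 0.3553 -0.2995] yaw 72.6 xor 75 of 392
pot_round_small side [ 0.3588 -0.2746] yaw 61.7 xor 317 of 553
pot_round_small top+side [ 0.3558 -0.2998] yaw 5.5 xor 201 of 473
pot_square_large top [0.6404 0.1376] yaw 52.5 xor 150 of 942
pot_square_large side [0.6537 0.1803] yaw 58.8 xor 436 of 708
pot_square_large top+side [0.6364 0.1371] yaw 54.8 xor 318 of 825
pot_square_small top [ 0.5419 -0.3595] yaw 14.3 xor 125 of 439
pot_square_small side [ 0.5448 -0.3391] yaw 83.6 xor 389 of 676
pot_square_small top+side [ 0.5392 -0.3559] yaw 7.1 xor 273 of 557
```

View pics/fit.png

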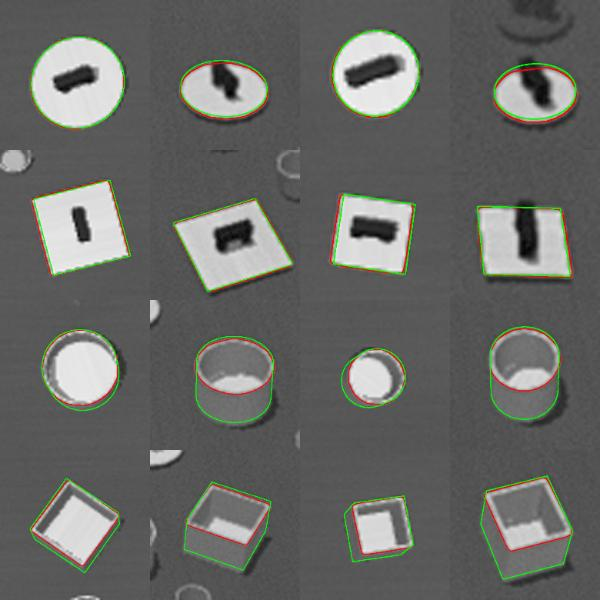

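The fit overlays (crop pairs top/side) match the lid plates well. The square lids' handles lie along one of their sides, and the white small round lid is confirmed. For the pots the mask catches only the rim, so I refit those with the rim alone at z = 60 mm.

```bash
sed -i 's/(0,.06)/(.06,)/' meas.py; python3 meas.py | grep pot
python3 - <<'E'
from h import *
from scipy.spatial.transform import Rotation as R
o=monitor.get_obs(); w,x,y,z=o["tool_rot"]; print(R.from_quat([x,y,z,w]).as_matrix().round(3))
E
```

```text
pot_round_large top [0.4718 0.1205] yaw 14.3 xor 18 of 819
pot_round_large side [0.4716 0.1142] yaw 12.3 xor 27 of 619
pot_round_large top+side [0.4721 0.1193] yaw 11.0 xor 54 of 719
pot_round_small top [ 0.3553 -0.2995] yaw 72.6 xor 75 of 392
pot_round_small side [ 0.3588 -0.2746] yaw 61.7 xor 317 of 553
pot_round_small top+side [ 0.3558 -0.2998] yaw 5.5 xor 201 of 473
pot_square_large top [0.6317 0.1351] yaw 53.7 xor 44 of 942
pot_square_large side [0.6323 0.128 ] yaw 54.6 xor 50 of 708
pot_square_large top+side [0.6333 0.1329] yaw 53.7 xor 59 of 825
pot_square_small top [ 0.5419 -0.3595] yaw 14.3 xor 125 of 439
pot_square_small side [ 0.5448 -0.3391] yaw 83.6 xor 389 of 676
pot_square_small top+side [ 0.5392 -0.3559] yaw 7.1 xor 273 of 557
[[ 0.965  0.263  0.   ]
 [ 0.263 -0.965 -0.   ]
 [ 0.     0.    -1.   ]]
```

View pics/fit.png

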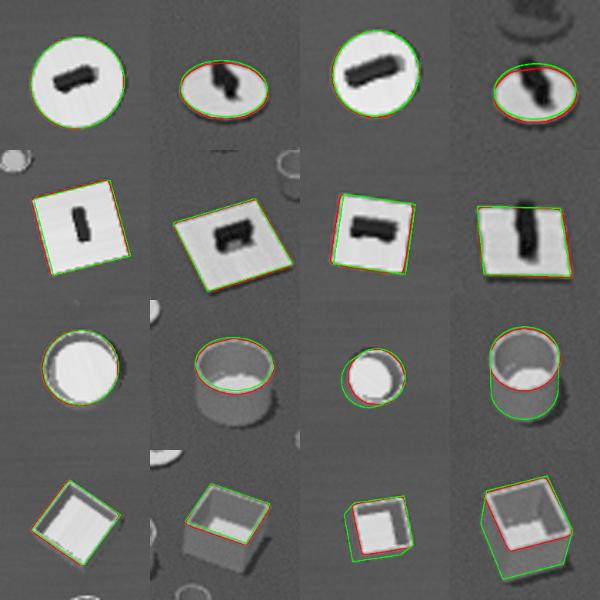

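```bash
sed -i 's/(0,.06)/(.06,)/g' meas.py; python3 meas.py | grep pot_.*small
```

```text
pot_round_small top [ 0.3544 -0.2979] yaw 7.0 xor 12 of 392
pot_round_small side [ 0.3553 -0.3034] yaw 11.8 xor 27 of 553
pot_round_small top+side [ 0.3552 -0.302 ] yaw 2.6 xor 46 of 473
pot_square_small top [ 0.537  -0.3546] yaw 7.8 xor 32 of 439
pot_square_small side [ 0.5377 -0.3596] yaw 8.1 xor 56 of 676
pot_square_small top+side [ 0.537  -0.3575] yaw 8.1 xor 56 of 557
```

Request:
{"method": "jog_arm", "body": {"plan": [{"x": 0.6,"y": -0.9,"z": 0},{"x": 0.6,"y": -0.9,"z": 0},{"x": 0.6,"y": -0.9,"z": 0},{"x": 0.6,"y": -0.9,"z": 0},{"x": 0.6,"y": -0.9,"z": 0},{"x": 0.6,"y": -0.9,"z": 0},{"x": 0.6,"y": -0.9,"z": 0}], "hand": 0}}

```text
invalid input at $.plan[0]: expected keys x, y, z, wx, wy, wz
```

```bash
cat > go.py <<'E'
# usage: go.py x y z theta_deg [...more targets of 4]: values from the present pose
import sys
from h import *
o=monitor.get_obs(); w,x,y,z=o["tool_rot"]; Q=R.from_quat([x,y,z,w]); M=Q.as_matrix()
print("t %.2f pos %s theta %.1f tilt %.2f q %s F %s grip %.3f"%(o["t"],o["eef_pos"].round(4),np.degrees(np.arctan2(M[1,0],M[0,0])),np.degrees(np.arccos(-M[2,2])),o["q"].round(2),o["contact_force"].round(1),o["gripper_width"]))
a=list(map(float,sys.argv[1:]))
for i in range(0,len(a),4):
    p=np.array(a[i:i+3]); t=np.radians(a[i+3]); c,s=np.cos(t),np.sin(t)
    D=R.from_matrix([[c,s,0],[s,-c,0],[0,0,-1]])
    print("x y z",(M.T@(p-o["eef_pos"])/.2).round(4),"w",((Q.inv()*D).as_rotvec()/np.pi).round(4))
E
python3 go.py .643 -.128 .17 80.1
```

```text
t 1.00 pos [ 0.1773 -0.6513  0.2313] theta 15.2 tilt 0.00 q [ 1.2   0.48  0.02  1.56 -0.01  1.11 -0.08] F [-0.5 -1.2 -0.1] grip 1.001
x y z [ 2.9339 -1.9132  0.3066] w [ 0.      0.     -0.3604]
```

Request:
{"method": "jog_arm", "body": {"plan": [{"x": 1,"y": -0.65,"z": 0.1,"wx": 0,"wy": 0,"wz": -0.12},{"x": 1,"y": -0.65,"z": 0.1,"wx": 0,"wy": 0,"wz": -0.12},{"x": 1,"y": -0.65,"z": 0.1,"wx": 0,"wy": 0,"wz": -0.12},{"x": 1,"y": -0.65,"z": 0.1,"wx": 0,"wy": 0,"wz": -0.12},{"x": 1,"y": -0.65,"z": 0.1,"wx": 0,"wy": 0,"wz": -0.12},{"x": 1,"y": -0.65,"z": 0.1,"wx": 0,"wy": 0,"wz": -0.12},{"x": 1,"y": -0.65,"z": 0.1,"wx": 0,"wy": 0,"wz": -0.12}], "hand": 0}}

```text
t: 1.58
eef_pos: [0.3424, -0.4667, 0.2111]
tool_rot: [-0.001, 0.947, 0.321, 0.002]
contact_force: [0.6, -0.2, -0.3]
gripper_width: 0.503
```

```bash
python3 go.py .643 -.128 .17 80.1
```

```text
t 1.58 pos [ 0.3424 -0.4667  0.2111] theta 37.4 tilt 0.25 q [ 0.95  0.35 -0.15  1.8   0.05  1.   -0.14] F [ 0.6 -0.2 -0.3] grip 0.503
x y z [ 2.2218 -0.4304  0.2152] w [ 1.00e-04 -1.40e-03 -2.37e-01]
```

Request:
{"method": "jog_arm", "body": {"plan": [{"x": 1,"y": -0.2,"z": 0.1,"wx": 0,"wy": 0,"wz": -0.12},{"x": 1,"y": -0.2,"z": 0.1,"wx": 0,"wy": 0,"wz": -0.12},{"x": 1,"y": -0.2,"z": 0.1,"wx": 0,"wy": 0,"wz": -0.12},{"x": 1,"y": -0.2,"z": 0.1,"wx": 0,"wy": 0,"wz": -0.12},{"x": 1,"y": -0.2,"z": 0.1,"wx": 0,"wy": 0,"wz": -0.12},{"x": 1,"y": -0.2,"z": 0.1,"wx": 0,"wy": 0,"wz": -0.12},{"x": 1,"y": -0.2,"z": 0.1,"wx": 0,"wy": 0,"wz": -0.12}]}}

```text
t: 2.17
eef_pos: [0.4795, -0.3098, 0.1919]
tool_rot: [-0.001, 0.868, 0.496, 0.003]
contact_force: [-1.2, -0.6, -0.3]
gripper_width: 0.501
```

```bash
python3 go.py .643 -.128 .17 80.1
```

```text
t 2.17 pos [ 0.4795 -0.3098  0.1919] theta 59.4 tilt 0.35 q [ 0.7   0.37 -0.3   1.83  0.12  0.96 -0.18] F [-1.2 -0.6 -0.3] grip 0.501
x y z [1.1978 0.2416 0.117 ] w [ 0.0006 -0.0018 -0.1148]
```

Request:
{"method": "jog_arm", "body": {"plan": [{"x": 1,"y": 0.24,"z": 0.1,"wx": 0,"wy": 0,"wz": -0.115},{"x": 1,"y": 0.24,"z": 0.1,"wx": 0,"wy": 0,"wz": -0.115},{"x": 1,"y": 0.24,"z": 0.1,"wx": 0,"wy": 0,"wz": -0.115},{"x": 1,"y": 0.24,"z": 0.1,"wx": 0,"wy": 0,"wz": -0.115},{"x": 1,"y": 0.24,"z": 0.1,"wx": 0,"wy": 0,"wz": -0.115},{"x": 1,"y": 0.24,"z": 0.1,"wx": 0,"wy": 0,"wz": -0.115},{"x": 1,"y": 0.24,"z": 0.1,"wx": 0,"wy": 0,"wz": -0.115},{"x": 1,"y": 0.24,"z": 0.1,"wx": 0,"wy": 0,"wz": -0.115},{"x": 1,"y": 0.24,"z": 0.1,"wx": 0,"wy": 0,"wz": -0.115}]}}

```text
t: 2.92
eef_pos: [0.6214, -0.1651, 0.1731]
tool_rot: [-0.0, 0.766, 0.642, 0.002]
contact_force: [-1.1, 0.1, 0.4]
gripper_width: 0.5
```

```bash
python3 go.py .643 -.128 .06 80.1  .643 -.128 .017 80.1
```

```text
t 2.92 pos [ 0.6214 -0.1651  0.1731] theta 79.9 tilt 0.23 q [ 0.45  0.51 -0.39  1.67  0.22  1.   -0.19] F [-1.1  0.1  0.4] grip 0.500
x y z [0.1994 0.0729 0.5661] w [ 0.0007 -0.0011 -0.001 ]
x y z [0.1986 0.0725 0.7811] w [ 0.0007 -0.0011 -0.001 ]
```

Request:
{"method": "jog_arm", "body": {"plan": [{"x": 0.2,"y": 0.073,"z": 0.2,"wx": 0,"wy": 0,"wz": -0.001},{"x": 0.2,"y": 0.073,"z": 0.55,"wx": 0,"wy": 0,"wz": -0.001},{"x": 0.2,"y": 0.073,"z": 0.55,"wx": 0,"wy": 0,"wz": -0.001},{"x": 0.2,"y": 0.073,"z": 0.55,"wx": 0,"wy": 0,"wz": -0.001},{"x": 0.2,"y": 0.073,"z": 0.55,"wx": 0,"wy": 0,"wz": -0.001},{"x": 0.2,"y": 0.073,"z": 0.55,"wx": 0,"wy": 0,"wz": -0.001},{"x": 0.2,"y": 0.073,"z": 0.55,"wx": 0,"wy": 0,"wz": -0.001}]}}

```text
t: 3.5
eef_pos: [0.6447, -0.1297, 0.0664]
tool_rot: [0.002, 0.766, 0.643, 0.003]
contact_force: [0.4, -0.4, 0.2]
gripper_width: 0.495
```

```bash
python3 go.py .643 -.128 .017 80.1
python3 - <<'E'
from h import *
o=monitor.get_obs();p=o["eef_pos"];w,x,y,z=o["tool_rot"]; M=R.from_quat([x,y,z,w]).as_matrix()
t=[]
for n in("top","side"):
    im=cams.read_camera(n)[:,:,::-1].copy(); u,v=proj(n,p)[0].astype(int)
    c=cv2.resize(im[v-45:v+45,u-45:u+45],(540,540),interpolation=cv2.INTER_CUBIC)[:,:]
    for q,col in((p,(0,0,255)),(p+M@[0,.021,-.013],(0,255,0)),(p+M@[0,-.021,-.013],(255,0,0)),(np.array([.6432,-.128,.041]),(0,255,255))):
        a=((proj(n,q)[0]-[u-45,v-45]+.5)*6).astype(int); cv2.drawMarker(c,tuple(map(int,a)),col,cv2.MARKER_CROSS,18,2)
    t.append(cv2.resize(c,(400,400)))
cv2.imwrite("pics/grip.png",np.hstack(t))
E
```

```text
t 3.50 pos [ 0.6447 -0.1297  0.0664] theta 80.0 tilt 0.42 q [ 0.36  0.65 -0.36  1.71  0.29  0.83 -0.3 ] F [ 0.4 -0.4  0.2] grip 0.495
x y z [ 0.0062 -0.0114  0.2467] w [ 0.0022 -0.0009 -0.0006]
```

View pics/grip.png

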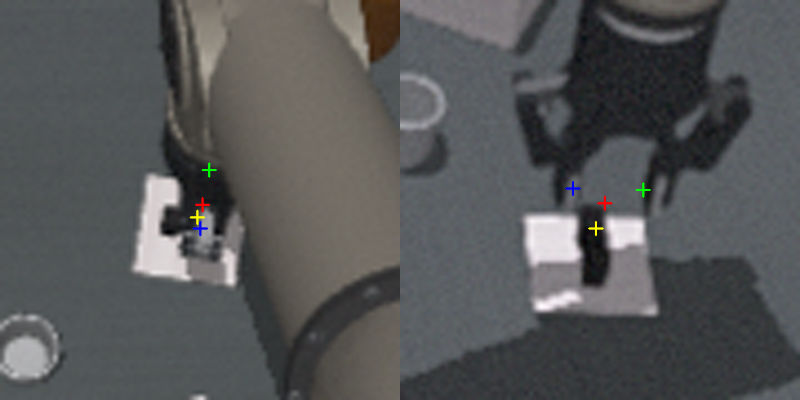

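Request:
{"method": "jog_arm", "body": {"plan": [{"x": 0.005,"y": -0.011,"z": 0.12,"wx": 0,"wy": 0,"wz": 0},{"x": 0.005,"y": -0.011,"z": 0.2,"wx": 0.002,"wy": -0.001,"wz": 0},{"x": 0.005,"y": -0.011,"z": 0.245,"wx": 0.002,"wy": -0.001,"wz": 0},{"x": 0.005,"y": -0.011,"z": 0.245,"wx": 0.002,"wy": -0.001,"wz": 0},{"x": 0.005,"y": -0.011,"z": 0.245,"wx": 0.002,"wy": -0.001,"wz": 0},{"x": 0.005,"y": -0.011,"z": 0.245,"wx": 0.002,"wy": -0.001,"wz": 0},{"x": 0.005,"y": -0.011,"z": 0.245,"wx": 0.002,"wy": -0.001,"wz": 0}]}}

```text
t: 4.18
eef_pos: [0.6435, -0.1277, 0.0179]
tool_rot: [0.001, 0.766, 0.643, 0.0]
contact_force: [-0.5, -0.2, -0.1]
gripper_width: 0.5
```

```bash
python3 go.py .643 -.128 .017 80.1
```

```text
t 4.18 pos [ 0.6435 -0.1277  0.0179] theta 80.0 tilt 0.08 q [ 0.34  0.72 -0.34  1.72  0.32  0.75 -0.33] F [-0.5 -0.2 -0.1] grip 0.500
x y z [-0.0021 -0.0023  0.0043] w [ 0.0005 -0.     -0.0004]
```

Now close on the handle.

Request:
{"method": "jog_arm", "body": {"plan": [{"x": 0,"y": 0,"z": 0,"wx": 0,"wy": 0,"wz": 0},{"x": 0,"y": 0,"z": 0,"wx": 0,"wy": 0,"wz": 0},{"x": 0,"y": 0,"z": 0,"wx": 0,"wy": 0,"wz": 0},{"x": 0,"y": 0,"z": 0,"wx": 0,"wy": 0,"wz": 0},{"x": 0,"y": 0,"z": 0,"wx": 0,"wy": 0,"wz": 0},{"x": 0,"y": 0,"z": 0,"wx": 0,"wy": 0,"wz": 0},{"x": 0,"y": 0,"z": 0,"wx": 0,"wy": 0,"wz": 0},{"x": 0,"y": 0,"z": 0,"wx": 0,"wy": 0,"wz": 0}], "hand": -1, "grip_force": 50}}

```text
t: 4.85
eef_pos: [0.6443, -0.1277, 0.0187]
tool_rot: [0.001, 0.766, 0.643, 0.001]
contact_force: [0.1, 0.2, 5.7]
gripper_width: 0.177
```

```bash
python3 go.py .643 -.128 .16 80.1 .537 -.357 .16 98.1
```

```text
t 4.85 pos [ 0.6443 -0.1277  0.0187] theta 80.0 tilt 0.17 q [ 0.34  0.72 -0.34  1.72  0.32  0.75 -0.33] F [0.1 0.2 5.7] grip 0.177
x y z [-0.0024 -0.0039 -0.7065] w [ 0.0009 -0.     -0.0004]
x y z [-1.2219 -0.3276 -0.7075] w [ 9.000e-04  1.000e-04 -1.004e-01]
```

Request:
{"method": "jog_arm", "body": {"plan": [{"x": 0,"y": 0,"z": -0.05,"wx": 0,"wy": 0,"wz": 0},{"x": 0,"y": 0,"z": -0.2,"wx": 0,"wy": 0,"wz": 0},{"x": 0,"y": 0,"z": -0.4,"wx": 0,"wy": 0,"wz": 0},{"x": 0,"y": 0,"z": -0.55,"wx": 0,"wy": 0,"wz": 0},{"x": -0.1,"y": -0.03,"z": -0.7,"wx": 0,"wy": 0,"wz": 0},{"x": -0.2,"y": -0.06,"z": -0.7,"wx": 0,"wy": 0,"wz": -0.03},{"x": -0.35,"y": -0.1,"z": -0.7,"wx": 0,"wy": 0,"wz": -0.06},{"x": -0.5,"y": -0.15,"z": -0.7,"wx": 0,"wy": 0,"wz": -0.1},{"x": -0.65,"y": -0.2,"z": -0.7,"wx": 0,"wy": 0,"wz": -0.1},{"x": -0.8,"y": -0.25,"z": -0.7,"wx": 0,"wy": 0,"wz": -0.1},{"x": -0.95,"y": -0.3,"z": -0.7,"wx": 0,"wy": 0,"wz": -0.1},{"x": -1,"y": -0.32,"z": -0.7,"wx": 0,"wy": 0,"wz": -0.1}]}}

```text
t: 5.85
eef_pos: [0.5424, -0.3196, 0.1584]
tool_rot: [0.001, 0.658, 0.753, -0.001]
contact_force: [0.1, -1.1, -0.5]
gripper_width: 0.176
```

```bash
python3 go.py .537 -.357 .09 98.1 .537 -.357 .07 98.1
```

```text
t 5.85 pos [ 0.5424 -0.3196  0.1584] theta 97.6 tilt 0.19 q [ 0.75  0.51 -0.43  1.72  0.26  0.97  0.35] F [ 0.1 -1.1 -0.5] grip 0.176
x y z [-0.1808 -0.0514  0.3427] w [-0.0001  0.001  -0.0026]
x y z [-0.1805 -0.0513  0.4427] w [-0.0001  0.001  -0.0026]
```

Request:
{"method": "jog_arm", "body": {"plan": [{"x": -0.1,"y": -0.03,"z": 0,"wx": 0,"wy": 0,"wz": -0.0026},{"x": -0.18,"y": -0.051,"z": 0.1,"wx": 0,"wy": 0.001,"wz": -0.0026},{"x": -0.18,"y": -0.051,"z": 0.25,"wx": 0,"wy": 0.001,"wz": -0.0026},{"x": -0.18,"y": -0.051,"z": 0.34,"wx": 0,"wy": 0.001,"wz": -0.0026},{"x": -0.18,"y": -0.051,"z": 0.34,"wx": 0,"wy": 0.001,"wz": -0.0026},{"x": -0.18,"y": -0.051,"z": 0.34,"wx": 0,"wy": 0.001,"wz": -0.0026},{"x": -0.18,"y": -0.051,"z": 0.34,"wx": 0,"wy": 0.001,"wz": -0.0026}]}}

```text
t: 6.43
eef_pos: [0.5381, -0.3566, 0.092]
tool_rot: [0.001, 0.655, 0.756, 0.0]
contact_force: [0.8, -0.3, -0.3]
gripper_width: 0.175
```

```bash
python3 go.py .537 -.357 .0715 98.1
cat > snap.py <<'E'
# snap.py name x y z half : both cameras cropped about a point
import sys
from h import *
p=list(map(float,sys.argv[2:5])); h=int(sys.argv[5]); t=[]
for n in("top","side"):
    im=cams.read_camera(n)[:,:,::-1]; u,v=proj(n,p)[0].astype(int)
    t.append(cv2.resize(im[max(v-h,0):v+h,u-h:u+h],(400,400),interpolation=cv2.INTER_CUBIC))
cv2.imwrite(f"pics/{sys.argv[1]}.png",np.hstack(t))
E
python3 snap.py a1 .537 -.357 .06 40
```

```text
t 6.43 pos [ 0.5381 -0.3566  0.092 ] theta 98.1 tilt 0.09 q [ 0.78  0.61 -0.4   1.72  0.3   0.87  0.39] F [ 0.8 -0.3 -0.3] grip 0.175
x y z [-0.0013 -0.006   0.1023] w [0.0004 0.0003 0.0002]
```

View pics/a1.png

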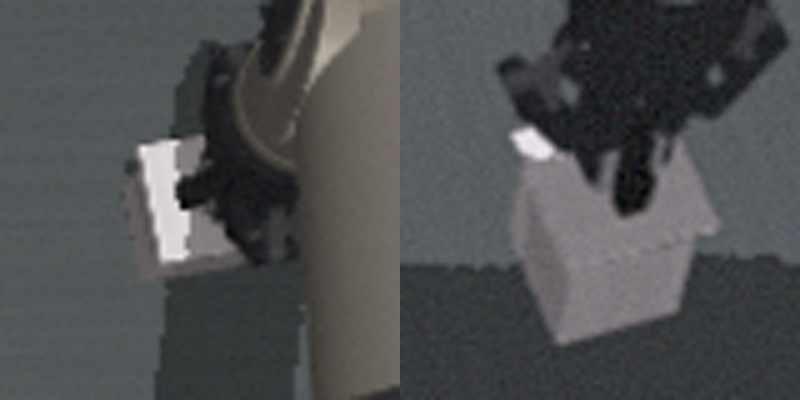

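```bash
cat > ov.py <<'E'
# ov.py name kind wl wp px py pyaw lx ly lz lyaw half : overlay pot (green) and lid plate (red) models
import sys
from fit import shape; from h import *
n0,kind=sys.argv[1:3]; wl,wp,px,py,pa,lx,ly,lz,la=map(float,sys.argv[3:12]); h=int(sys.argv[12]); t=[]
for n in("top","side"):
    im=cams.read_camera(n)[:,:,::-1]; u,v=proj(n,[px,py,.05])[0].astype(int); s=400/(2*h)
    c=cv2.resize(im[max(v-h,0):v+h,u-h:u+h],(400,400),interpolation=cv2.INTER_CUBIC)
    for w,x,y,a,zs,col in((wp,px,py,pa,(0,.06),(0,255,0)),(wl,lx,ly,la,(lz+.008,lz+.011),(0,0,255))):
        for z in zs:
            q=(proj(n,shape(kind,w,(z,),x,y,np.radians(a)))-[u-h,v-h]+.5)*s
            cv2.polylines(c,[np.round(q).astype(np.int32)],True,col,1)
    t.append(c)
cv2.imwrite(f"pics/{n0}.png",np.hstack(t))
E
python3 ov.py a2 sq .074 .062 .5372 -.357 8.1 .5381 -.3566 .073 8.1 40
```

```text
(no output)
```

View pics/a2.png

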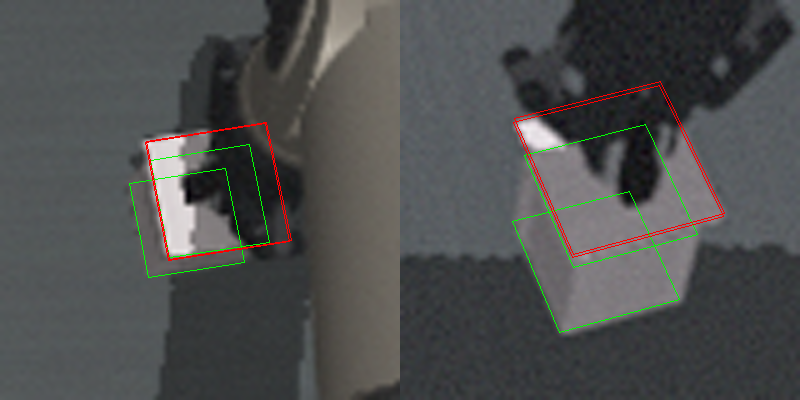

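Lid and pot are offset from their models by the same amount in each camera, so they are well aligned to each other. Lowering now.

Request:
{"method": "jog_arm", "body": {"plan": [{"x": -0.001,"y": -0.006,"z": 0.05,"wx": 0,"wy": 0,"wz": 0},{"x": -0.001,"y": -0.006,"z": 0.08,"wx": 0,"wy": 0,"wz": 0},{"x": -0.001,"y": -0.006,"z": 0.1,"wx": 0,"wy": 0,"wz": 0},{"x": -0.001,"y": -0.006,"z": 0.108,"wx": 0,"wy": 0,"wz": 0},{"x": -0.001,"y": -0.006,"z": 0.108,"wx": 0,"wy": 0,"wz": 0},{"x": -0.001,"y": -0.006,"z": 0.108,"wx": 0,"wy": 0,"wz": 0},{"x": -0.001,"y": -0.006,"z": 0.108,"wx": 0,"wy": 0,"wz": 0}]}}

```text
t: 7.22
eef_pos: [0.5363, -0.3573, 0.0707]
tool_rot: [0.001, 0.655, 0.755, -0.0]
contact_force: [-3.6, 0.7, 6.1]
gripper_width: 0.179
```

```bash
python3 go.py .537 -.357 .0705 98.1
```

```text
t 7.22 pos [ 0.5363 -0.3573  0.0707] theta 98.1 tilt 0.07 q [ 0.77  0.64 -0.39  1.73  0.32  0.83  0.38] F [-3.6  0.7  6.1] grip 0.179
x y z [0.001  0.0039 0.0011] w [0.0001 0.0004 0.0001]
```

Request:
{"method": "jog_arm", "body": {"plan": [{"x": 0,"y": 0,"z": 0,"wx": 0,"wy": 0,"wz": 0},{"x": 0,"y": 0,"z": 0,"wx": 0,"wy": 0,"wz": 0},{"x": 0,"y": 0,"z": 0,"wx": 0,"wy": 0,"wz": 0},{"x": 0,"y": 0,"z": 0,"wx": 0,"wy": 0,"wz": 0},{"x": 0,"y": 0,"z": 0,"wx": 0,"wy": 0,"wz": 0},{"x": 0,"y": 0,"z": -0.05,"wx": 0,"wy": 0,"wz": 0},{"x": 0,"y": 0,"z": -0.2,"wx": 0,"wy": 0,"wz": 0},{"x": 0,"y": 0,"z": -0.4,"wx": 0,"wy": 0,"wz": 0},{"x": 0,"y": 0,"z": -0.5,"wx": 0,"wy": 0,"wz": 0},{"x": 0,"y": 0,"z": -0.5,"wx": 0,"wy": 0,"wz": 0}], "hand": -0.2}}

```text
t: 8.05
eef_pos: [0.5396, -0.3585, 0.1774]
tool_rot: [0.006, 0.655, 0.755, 0.001]
contact_force: [0.3, 0.1, -1.0]
gripper_width: 0.402
```

```bash
python3 go.py .457 -.0945 .17 13.2
```

```text
t 8.05 pos [ 0.5396 -0.3585  0.1774] theta 98.1 tilt 0.64 q [ 0.8   0.52 -0.43  1.66  0.25  1.01  0.43] F [ 0.3  0.1 -1. ] grip 0.402
x y z [ 1.3653 -0.2229  0.0251] w [ 0.0039 -0.      0.4717]
```

Request:
{"method": "jog_arm", "body": {"plan": [{"x": 0.15,"y": 0,"z": 0.02,"wx": 0.004,"wy": 0,"wz": 0.04},{"x": 0.3,"y": -0.05,"z": 0.02,"wx": 0.004,"wy": 0,"wz": 0.08},{"x": 0.45,"y": -0.07,"z": 0.02,"wx": 0.004,"wy": 0,"wz": 0.12},{"x": 0.6,"y": -0.1,"z": 0.02,"wx": 0.004,"wy": 0,"wz": 0.16},{"x": 0.75,"y": -0.12,"z": 0.02,"wx": 0.004,"wy": 0,"wz": 0.2},{"x": 0.9,"y": -0.15,"z": 0.02,"wx": 0.004,"wy": 0,"wz": 0.24},{"x": 1,"y": -0.17,"z": 0.02,"wx": 0.004,"wy": 0,"wz": 0.28},{"x": 1,"y": -0.17,"z": 0.02,"wx": 0.004,"wy": 0,"wz": 0.32},{"x": 1,"y": -0.17,"z": 0.02,"wx": 0.004,"wy": 0,"wz": 0.36},{"x": 1,"y": -0.17,"z": 0.02,"wx": 0.004,"wy": 0,"wz": 0.4},{"x": 1,"y": -0.17,"z": 0.02,"wx": 0.004,"wy": 0,"wz": 0.44},{"x": 1,"y": -0.17,"z": 0.02,"wx": 0.004,"wy": 0,"wz": 0.472}]}}

```text
t: 9.05
eef_pos: [0.4776, -0.1651, 0.1718]
tool_rot: [-0.0, 0.994, 0.112, -0.0]
contact_force: [0.0, -0.1, -0.1]
gripper_width: 0.397
```

```bash
python3 go.py .457 -.0945 .08 13.2 .457 -.0945 .021 13.2
```

```text
t 9.05 pos [ 0.4776 -0.1651  0.1718] theta 12.8 tilt 0.02 q [ 0.4   0.28 -0.23  2.    0.08  0.86 -1.22] F [ 0.  -0.1 -0.1] grip 0.397
x y z [-0.022  -0.367   0.4591] w [-0.0001  0.0001 -0.0022]
x y z [-0.022  -0.3669  0.7541] w [-0.0001  0.0001 -0.0022]
```

Request:
{"method": "jog_arm", "body": {"plan": [{"x": -0.02,"y": -0.2,"z": 0,"wx": 0,"wy": 0,"wz": -0.002},{"x": -0.02,"y": -0.3,"z": 0.1,"wx": 0,"wy": 0,"wz": -0.002},{"x": -0.02,"y": -0.367,"z": 0.25,"wx": 0,"wy": 0,"wz": -0.002},{"x": -0.022,"y": -0.367,"z": 0.4,"wx": 0,"wy": 0,"wz": -0.002},{"x": -0.022,"y": -0.367,"z": 0.52,"wx": 0,"wy": 0,"wz": -0.002},{"x": -0.022,"y": -0.367,"z": 0.62,"wx": 0,"wy": 0,"wz": -0.002},{"x": -0.022,"y": -0.367,"z": 0.7,"wx": 0,"wy": 0,"wz": -0.002},{"x": -0.022,"y": -0.367,"z": 0.754,"wx": 0,"wy": 0,"wz": -0.002},{"x": -0.022,"y": -0.367,"z": 0.754,"wx": 0,"wy": 0,"wz": -0.002},{"x": -0.022,"y": -0.367,"z": 0.754,"wx": 0,"wy": 0,"wz": -0.002},{"x": -0.022,"y": -0.367,"z": 0.754,"wx": 0,"wy": 0,"wz": -0.002}]}}

```text
t: 9.97
eef_pos: [0.4577, -0.0946, 0.0219]
tool_rot: [0.0, 0.993, 0.115, 0.001]
contact_force: [0.3, 0.1, 0.3]
gripper_width: 0.404
```

```bash
python3 go.py .457 -.0945 .021 13.2
```

```text
t 9.97 pos [ 0.4577 -0.0946  0.0219] theta 13.2 tilt 0.07 q [ 0.25  0.48 -0.21  2.18  0.2   0.5  -1.46] F [0.3 0.1 0.3] grip 0.404
x y z [-0.0034 -0.0011  0.0043] w [ 0.     -0.0004 -0.0002]
```

Request:
{"method": "jog_arm", "body": {"plan": [{"x": 0,"y": 0,"z": 0,"wx": 0,"wy": 0,"wz": 0},{"x": 0,"y": 0,"z": 0,"wx": 0,"wy": 0,"wz": 0},{"x": 0,"y": 0,"z": 0,"wx": 0,"wy": 0,"wz": 0},{"x": 0,"y": 0,"z": 0,"wx": 0,"wy": 0,"wz": 0},{"x": 0,"y": 0,"z": 0,"wx": 0,"wy": 0,"wz": 0},{"x": 0,"y": 0,"z": 0,"wx": 0,"wy": 0,"wz": 0},{"x": 0,"y": 0,"z": 0,"wx": 0,"wy": 0,"wz": 0}], "hand": -1}}

```text
t: 10.55
eef_pos: [0.4587, -0.0947, 0.0232]
tool_rot: [0.0, 0.993, 0.115, 0.002]
contact_force: [-1.1, 1.5, 5.4]
gripper_width: 0.176
```

```bash
python3 go.py .457 -.0945 .18 13.2 .6325 .132 .18 54.1
```

```text
t 10.55 pos [ 0.4587 -0.0947  0.0232] theta 13.2 tilt 0.20 q [ 0.25  0.48 -0.21  2.18  0.2   0.5  -1.46] F [-1.1  1.5  5.4] grip 0.176
x y z [-0.0057 -0.0019 -0.7842] w [ 0.0003 -0.0011 -0.0003]
x y z [ 1.1065 -0.905  -0.7814] w [ 0.0007 -0.0009 -0.2275]
```

Request:
{"method": "jog_arm", "body": {"plan": [{"x": 0,"y": 0,"z": -0.05,"wx": 0,"wy": 0,"wz": 0},{"x": 0,"y": 0,"z": -0.2,"wx": 0,"wy": 0,"wz": 0},{"x": 0,"y": 0,"z": -0.4,"wx": 0,"wy": 0,"wz": 0},{"x": 0,"y": 0,"z": -0.6,"wx": 0,"wy": 0,"wz": 0},{"x": 0.1,"y": -0.08,"z": -0.78,"wx": 0,"wy": 0,"wz": -0.03},{"x": 0.22,"y": -0.18,"z": -0.78,"wx": 0,"wy": 0,"wz": -0.06},{"x": 0.34,"y": -0.28,"z": -0.78,"wx": 0,"wy": 0,"wz": -0.09},{"x": 0.46,"y": -0.38,"z": -0.78,"wx": 0,"wy": 0,"wz": -0.12},{"x": 0.58,"y": -0.48,"z": -0.78,"wx": 0,"wy": 0,"wz": -0.15},{"x": 0.7,"y": -0.58,"z": -0.78,"wx": 0,"wy": 0,"wz": -0.18},{"x": 0.82,"y": -0.68,"z": -0.78,"wx": 0,"wy": 0,"wz": -0.21},{"x": 0.94,"y": -0.78,"z": -0.78,"wx": 0,"wy": 0,"wz": -0.2275}]}}

```text
t: 11.55
eef_pos: [0.6062, 0.101, 0.1808]
tool_rot: [0.001, 0.89, 0.457, 0.002]
contact_force: [0.9, -0.8, -1.7]
gripper_width: 0.177
```

```bash
python3 go.py .6325 .132 .095 54.1
```

```text
t 11.55 pos [0.6062 0.101  0.1808] theta 54.4 tilt 0.24 q [ 0.07  0.47 -0.45  1.73  0.24  0.99 -1.09] F [ 0.9 -0.8 -1.7] grip 0.177
x y z [0.2015 0.0149 0.4297] w [ 0.0012 -0.0007  0.0015]
```

Request:
{"method": "jog_arm", "body": {"plan": [{"x": 0.1,"y": 0.01,"z": 0,"wx": 0.001,"wy": 0,"wz": 0.0015},{"x": 0.2,"y": 0.015,"z": 0.1,"wx": 0.001,"wy": 0,"wz": 0.0015},{"x": 0.2,"y": 0.015,"z": 0.25,"wx": 0.001,"wy": 0,"wz": 0.0015},{"x": 0.2,"y": 0.015,"z": 0.35,"wx": 0.001,"wy": -0.001,"wz": 0.0015},{"x": 0.2,"y": 0.015,"z": 0.43,"wx": 0.001,"wy": -0.001,"wz": 0.0015},{"x": 0.2,"y": 0.015,"z": 0.43,"wx": 0.001,"wy": -0.001,"wz": 0.0015},{"x": 0.2,"y": 0.015,"z": 0.43,"wx": 0.001,"wy": -0.001,"wz": 0.0015}]}}

```text
t: 12.13
eef_pos: [0.6318, 0.1313, 0.0952]
tool_rot: [0.0, 0.891, 0.455, -0.001]
contact_force: [0.4, -0.3, -1.5]
gripper_width: 0.175
```

```bash
python3 go.py .6325 .132 .075 54.1; python3 ov.py b2 sq .106 .094 .6325 .132 54.1 .6325 .132 .072 54.1 50
```

```text
t 12.13 pos [0.6318 0.1313 0.0952] theta 54.1 tilt 0.13 q [-0.    0.61 -0.42  1.72  0.31  0.88 -1.18] F [ 0.4 -0.3 -1.5] grip 0.175
x y z [0.005  0.0007 0.1009] w [-0.0001  0.0007 -0.0001]
```

View pics/b2.png

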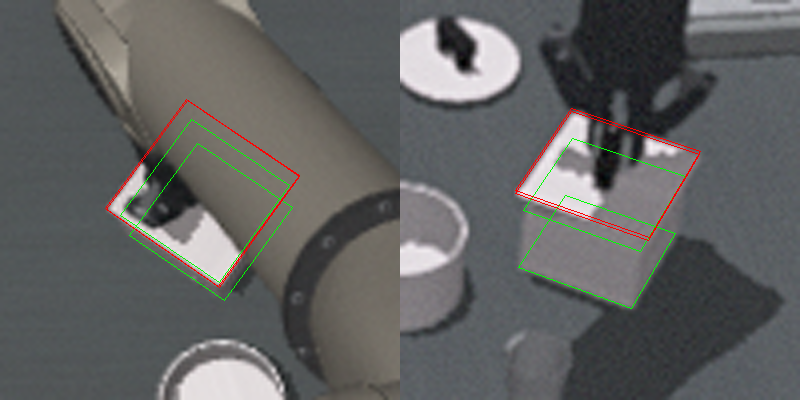

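Request:
{"method": "jog_arm", "body": {"plan": [{"x": 0.005,"y": 0,"z": 0.05,"wx": 0,"wy": 0,"wz": 0},{"x": 0.005,"y": 0,"z": 0.08,"wx": 0,"wy": 0,"wz": 0},{"x": 0.005,"y": 0,"z": 0.095,"wx": 0,"wy": 0,"wz": 0},{"x": 0.005,"y": 0,"z": 0.105,"wx": 0,"wy": 0,"wz": 0},{"x": 0.005,"y": 0,"z": 0.105,"wx": 0,"wy": 0,"wz": 0},{"x": 0.005,"y": 0,"z": 0.105,"wx": 0,"wy": 0,"wz": 0},{"x": 0.005,"y": 0,"z": 0.105,"wx": 0,"wy": 0,"wz": 0}]}}

```text
t: 12.82
eef_pos: [0.634, 0.1327, 0.076]
tool_rot: [0.001, 0.891, 0.455, 0.001]
contact_force: [-0.7, -0.6, -0.5]
gripper_width: 0.172
```

```bash
python3 go.py .6325 .132 .075 54.1
```

```text
t 12.82 pos [0.634  0.1327 0.076 ] theta 54.1 tilt 0.14 q [-0.01  0.64 -0.41  1.72  0.32  0.85 -1.19] F [-0.7 -0.6 -0.5] grip 0.172
x y z [-0.0071 -0.004   0.0048] w [ 0.0007 -0.0003 -0.0002]
```

Not in contact yet; ease down a couple more millimetres.

Request:
{"method": "jog_arm", "body": {"plan": [{"x": -0.005,"y": -0.003,"z": 0.006,"wx": 0,"wy": 0,"wz": 0},{"x": -0.005,"y": -0.003,"z": 0.012,"wx": 0,"wy": 0,"wz": 0},{"x": -0.005,"y": -0.003,"z": 0.012,"wx": 0,"wy": 0,"wz": 0},{"x": -0.005,"y": -0.003,"z": 0.012,"wx": 0,"wy": 0,"wz": 0}]}}

```text
t: 13.15
eef_pos: [0.6336, 0.1325, 0.0752]
tool_rot: [0.001, 0.891, 0.454, 0.002]
contact_force: [-3.7, -0.4, 7.9]
gripper_width: 0.174
```

```bash
python3 go.py
```

```text
t 13.15 pos [0.6336 0.1325 0.0752] theta 54.1 tilt 0.23 q [-0.01  0.64 -0.41  1.73  0.32  0.84 -1.19] F [-3.7 -0.4  7.9] grip 0.174
```

Seated: contact force +8 N at z = 0.0752, as predicted. Release and lift.

Request:
{"method": "jog_arm", "body": {"plan": [{"x": 0,"y": 0,"z": 0,"wx": 0,"wy": 0,"wz": 0},{"x": 0,"y": 0,"z": 0,"wx": 0,"wy": 0,"wz": 0},{"x": 0,"y": 0,"z": 0,"wx": 0,"wy": 0,"wz": 0},{"x": 0,"y": 0,"z": 0,"wx": 0,"wy": 0,"wz": 0},{"x": 0,"y": 0,"z": 0,"wx": 0,"wy": 0,"wz": 0},{"x": 0,"y": 0,"z": -0.05,"wx": 0,"wy": 0,"wz": 0},{"x": 0,"y": 0,"z": -0.2,"wx": 0,"wy": 0,"wz": 0},{"x": 0,"y": 0,"z": -0.4,"wx": 0,"wy": 0,"wz": 0},{"x": 0,"y": 0,"z": -0.5,"wx": 0,"wy": 0,"wz": 0},{"x": 0,"y": 0,"z": -0.5,"wx": 0,"wy": 0,"wz": 0}], "hand": -0.2}}

```text
t: 13.98
eef_pos: [0.6363, 0.134, 0.1818]
tool_rot: [0.002, 0.891, 0.454, 0.007]
contact_force: [0.2, 0.0, -0.2]
gripper_width: 0.4
```

```bash
python3 go.py .563 .3705 .17 108
```

```text
t 13.98 pos [0.6363 0.134  0.1818] theta 54.1 tilt 0.78 q [ 0.02  0.52 -0.45  1.65  0.26  1.02 -1.14] F [ 0.2  0.  -0.2] grip 0.400
x y z [ 0.7416 -0.9916  0.0571] w [ 0.0043 -0.0015 -0.2997]
```

Request:
{"method": "jog_arm", "body": {"plan": [{"x": 0.1,"y": -0.12,"z": 0.02,"wx": 0.004,"wy": -0.001,"wz": -0.035},{"x": 0.22,"y": -0.28,"z": 0.03,"wx": 0.004,"wy": -0.001,"wz": -0.07},{"x": 0.34,"y": -0.44,"z": 0.04,"wx": 0.004,"wy": -0.001,"wz": -0.105},{"x": 0.46,"y": -0.6,"z": 0.05,"wx": 0.004,"wy": -0.001,"wz": -0.14},{"x": 0.58,"y": -0.76,"z": 0.055,"wx": 0.004,"wy": -0.001,"wz": -0.175},{"x": 0.7,"y": -0.92,"z": 0.055,"wx": 0.004,"wy": -0.001,"wz": -0.21},{"x": 0.742,"y": -0.992,"z": 0.055,"wx": 0.004,"wy": -0.001,"wz": -0.245},{"x": 0.742,"y": -0.992,"z": 0.055,"wx": 0.004,"wy": -0.001,"wz": -0.28},{"x": 0.742,"y": -0.992,"z": 0.055,"wx": 0.004,"wy": -0.001,"wz": -0.3},{"x": 0.742,"y": -0.992,"z": 0.055,"wx": 0.004,"wy": -0.001,"wz": -0.3}]}}

```text
t: 14.82
eef_pos: [0.5625, 0.3709, 0.1701]
tool_rot: [-0.0, 0.586, 0.81, 0.0]
contact_force: [-0.2, 0.1, -0.2]
gripper_width: 0.401
```

```bash
python3 go.py .563 .3705 .021 108
```

```text
t 14.82 pos [0.5625 0.3709 0.1701] theta 108.2 tilt 0.06 q [-0.22  0.62 -0.68  1.58  0.42  1.09 -0.68] F [-0.2  0.1 -0.2] grip 0.401
x y z [-0.0034  0.0015  0.7453] w [ 0.0001 -0.0003  0.0013]
```

Request:
{"method": "jog_arm", "body": {"plan": [{"x": -0.003,"y": 0.001,"z": 0.15,"wx": 0,"wy": 0,"wz": 0.001},{"x": -0.003,"y": 0.001,"z": 0.3,"wx": 0,"wy": 0,"wz": 0.001},{"x": -0.003,"y": 0.001,"z": 0.45,"wx": 0,"wy": 0,"wz": 0.001},{"x": -0.003,"y": 0.001,"z": 0.58,"wx": 0,"wy": 0,"wz": 0.001},{"x": -0.003,"y": 0.001,"z": 0.68,"wx": 0,"wy": 0,"wz": 0.001},{"x": -0.003,"y": 0.001,"z": 0.745,"wx": 0,"wy": 0,"wz": 0.001},{"x": -0.003,"y": 0.001,"z": 0.745,"wx": 0,"wy": 0,"wz": 0.001},{"x": -0.003,"y": 0.001,"z": 0.745,"wx": 0,"wy": 0,"wz": 0.001},{"x": -0.003,"y": 0.001,"z": 0.745,"wx": 0,"wy": 0,"wz": 0.001}]}}

```text
t: 15.57
eef_pos: [0.5637, 0.3713, 0.0226]
tool_rot: [0.0, 0.588, 0.809, 0.002]
contact_force: [-0.3, 0.7, 0.9]
gripper_width: 0.399
```

```bash
python3 go.py .563 .3705 .021 108
```

```text
t 15.57 pos [0.5637 0.3713 0.0226] theta 108.0 tilt 0.18 q [-0.27  0.79 -0.59  1.66  0.55  0.86 -0.78] F [-0.3  0.7  0.9] grip 0.399
x y z [-0.0025 -0.0048  0.008 ] w [ 0.0008 -0.0006  0.    ]
```

Request:
{"method": "jog_arm", "body": {"plan": [{"x": 0,"y": 0,"z": 0,"wx": 0,"wy": 0,"wz": 0},{"x": 0,"y": 0,"z": 0,"wx": 0,"wy": 0,"wz": 0},{"x": 0,"y": 0,"z": 0,"wx": 0,"wy": 0,"wz": 0},{"x": 0,"y": 0,"z": 0,"wx": 0,"wy": 0,"wz": 0},{"x": 0,"y": 0,"z": 0,"wx": 0,"wy": 0,"wz": 0},{"x": 0,"y": 0,"z": 0,"wx": 0,"wy": 0,"wz": 0},{"x": 0,"y": 0,"z": 0,"wx": 0,"wy": 0,"wz": 0}], "hand": -1}}

```text
t: 16.15
eef_pos: [0.5649, 0.3722, 0.0248]
tool_rot: [0.001, 0.588, 0.809, 0.003]
contact_force: [-0.4, -1.0, 7.3]
gripper_width: 0.173
```

```bash
python3 go.py .4717 .1175 .18 108
```

```text
t 16.15 pos [0.5649 0.3722 0.0248] theta 108.0 tilt 0.36 q [-0.27  0.79 -0.59  1.66  0.55  0.86 -0.78] F [-0.4 -1.   7.3] grip 0.173
x y z [-1.0655 -0.832  -0.7837] w [ 0.0018 -0.0009 -0.0001]
```

Request:
{"method": "jog_arm", "body": {"plan": [{"x": 0,"y": 0,"z": -0.05,"wx": 0.001,"wy": -0.001,"wz": 0},{"x": 0,"y": 0,"z": -0.2,"wx": 0.002,"wy": -0.001,"wz": 0},{"x": 0,"y": 0,"z": -0.4,"wx": 0.002,"wy": -0.001,"wz": 0},{"x": 0,"y": 0,"z": -0.6,"wx": 0.002,"wy": -0.001,"wz": 0},{"x": -0.1,"y": -0.08,"z": -0.78,"wx": 0.002,"wy": -0.001,"wz": 0},{"x": -0.22,"y": -0.18,"z": -0.78,"wx": 0.002,"wy": -0.001,"wz": 0},{"x": -0.35,"y": -0.28,"z": -0.78,"wx": 0.002,"wy": -0.001,"wz": 0},{"x": -0.48,"y": -0.38,"z": -0.78,"wx": 0.002,"wy": -0.001,"wz": 0},{"x": -0.61,"y": -0.48,"z": -0.78,"wx": 0.002,"wy": -0.001,"wz": 0},{"x": -0.74,"y": -0.58,"z": -0.78,"wx": 0.002,"wy": -0.001,"wz": 0},{"x": -0.87,"y": -0.68,"z": -0.78,"wx": 0.002,"wy": -0.001,"wz": 0},{"x": -1,"y": -0.78,"z": -0.78,"wx": 0.002,"wy": -0.001,"wz": 0}]}}

```text
t: 17.15
eef_pos: [0.4768, 0.1319, 0.1801]
tool_rot: [0.001, 0.588, 0.809, -0.0]
contact_force: [1.1, 0.1, -0.9]
gripper_width: 0.171
```

```bash
python3 go.py .4717 .1175 .097 108
```

```text
t 17.15 pos [0.4768 0.1319 0.1801] theta 108.0 tilt 0.07 q [ 0.23  0.33 -0.74  1.99  0.28  0.92 -0.34] F [ 1.1  0.1 -0.9] grip 0.171
x y z [-0.06   -0.0463  0.4158] w [ 0.      0.0004 -0.    ]
```

Request:
{"method": "jog_arm", "body": {"plan": [{"x": -0.06,"y": -0.046,"z": 0.05,"wx": 0,"wy": 0,"wz": 0},{"x": -0.06,"y": -0.046,"z": 0.15,"wx": 0,"wy": 0,"wz": 0},{"x": -0.06,"y": -0.046,"z": 0.28,"wx": 0,"wy": 0,"wz": 0},{"x": -0.06,"y": -0.046,"z": 0.38,"wx": 0,"wy": 0,"wz": 0},{"x": -0.06,"y": -0.046,"z": 0.415,"wx": 0,"wy": 0,"wz": 0},{"x": -0.06,"y": -0.046,"z": 0.415,"wx": 0,"wy": 0,"wz": 0},{"x": -0.06,"y": -0.046,"z": 0.415,"wx": 0,"wy": 0,"wz": 0}]}}

```text
t: 17.73
eef_pos: [0.4721, 0.118, 0.098]
tool_rot: [0.001, 0.588, 0.809, -0.0]
contact_force: [-0.8, -0.3, -0.8]
gripper_width: 0.175
```

```bash
python3 go.py .4717 .1175 .0765 108;  python3 ov.py c2 round .110 .098 .4717 .1175 0 .4717 .1175 .0725 0 50
```

```text
t 17.73 pos [0.4721 0.118  0.098 ] theta 108.0 tilt 0.07 q [ 0.19  0.44 -0.68  2.08  0.4   0.75 -0.43] F [-0.8 -0.3 -0.8] grip 0.175
x y z [-0.0017 -0.0026  0.1074] w [0.0002 0.0004 0.0001]
```

View pics/c2.png

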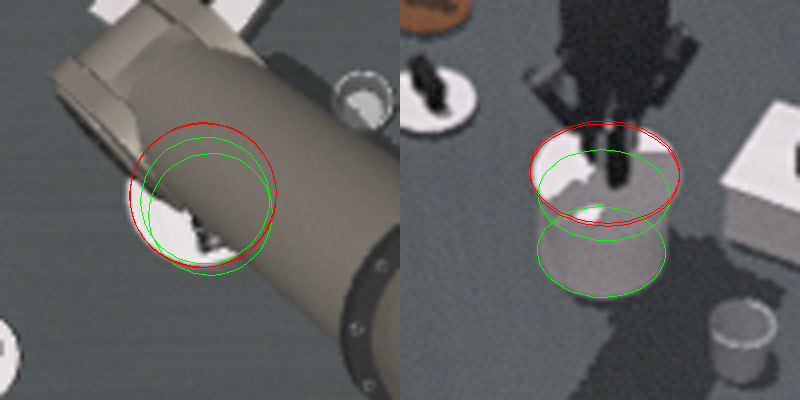

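Request:
{"method": "jog_arm", "body": {"plan": [{"x": -0.001,"y": -0.002,"z": 0.05,"wx": 0,"wy": 0,"wz": 0},{"x": -0.001,"y": -0.002,"z": 0.085,"wx": 0,"wy": 0,"wz": 0},{"x": -0.001,"y": -0.002,"z": 0.1,"wx": 0,"wy": 0,"wz": 0},{"x": -0.001,"y": -0.002,"z": 0.108,"wx": 0,"wy": 0,"wz": 0},{"x": -0.001,"y": -0.002,"z": 0.112,"wx": 0,"wy": 0,"wz": 0},{"x": -0.001,"y": -0.002,"z": 0.112,"wx": 0,"wy": 0,"wz": 0},{"x": -0.001,"y": -0.002,"z": 0.112,"wx": 0,"wy": 0,"wz": 0}]}}

```text
t: 18.42
eef_pos: [0.472, 0.1175, 0.0767]
tool_rot: [0.001, 0.588, 0.809, -0.0]
contact_force: [-4.2, -2.9, 10.8]
gripper_width: 0.177
```

```bash
python3 go.py
```

```text
t 18.42 pos [0.472  0.1175 0.0767] theta 108.0 tilt 0.16 q [ 0.16  0.47 -0.65  2.09  0.44  0.71 -0.46] F [-4.2 -2.9 10.8] grip 0.177
```

Seated at 0.0767 (predicted 0.0768, 11 N). Release and lift.

Request:
{"method": "jog_arm", "body": {"plan": [{"x": 0,"y": 0,"z": 0,"wx": 0,"wy": 0,"wz": 0},{"x": 0,"y": 0,"z": 0,"wx": 0,"wy": 0,"wz": 0},{"x": 0,"y": 0,"z": 0,"wx": 0,"wy": 0,"wz": 0},{"x": 0,"y": 0,"z": 0,"wx": 0,"wy": 0,"wz": 0},{"x": 0,"y": 0,"z": 0,"wx": 0,"wy": 0,"wz": 0},{"x": 0,"y": 0,"z": -0.05,"wx": 0,"wy": 0,"wz": 0},{"x": 0,"y": 0,"z": -0.2,"wx": 0,"wy": 0,"wz": 0},{"x": 0,"y": 0,"z": -0.4,"wx": 0,"wy": 0,"wz": 0},{"x": 0,"y": 0,"z": -0.5,"wx": 0,"wy": 0,"wz": 0},{"x": 0,"y": 0,"z": -0.5,"wx": 0,"wy": 0,"wz": 0}], "hand": -0.2}}

```text
t: 19.25
eef_pos: [0.4746, 0.1191, 0.1818]
tool_rot: [0.004, 0.588, 0.809, 0.003]
contact_force: [0.1, 0.5, -0.4]
gripper_width: 0.402
```

```bash
python3 go.py .359 .3035 .17 108
```

```text
t 19.25 pos [0.4746 0.1191 0.1818] theta 108.0 tilt 0.58 q [ 0.26  0.31 -0.75  2.01  0.28  0.91 -0.32] F [ 0.1  0.5 -0.4] grip 0.402
x y z [ 1.0556 -0.2654  0.0528] w [0.003  0.0011 0.    ]
```

Request:
{"method": "jog_arm", "body": {"plan": [{"x": 0.12,"y": -0.03,"z": 0.05,"wx": 0.003,"wy": 0.001,"wz": 0},{"x": 0.27,"y": -0.07,"z": 0.05,"wx": 0.003,"wy": 0.001,"wz": 0},{"x": 0.42,"y": -0.11,"z": 0.05,"wx": 0.003,"wy": 0.001,"wz": 0},{"x": 0.57,"y": -0.15,"z": 0.05,"wx": 0.003,"wy": 0.001,"wz": 0},{"x": 0.72,"y": -0.19,"z": 0.05,"wx": 0.003,"wy": 0.001,"wz": 0},{"x": 0.87,"y": -0.23,"z": 0.05,"wx": 0.003,"wy": 0.001,"wz": 0},{"x": 1,"y": -0.265,"z": 0.05,"wx": 0.003,"wy": 0.001,"wz": 0},{"x": 1,"y": -0.265,"z": 0.05,"wx": 0.003,"wy": 0.001,"wz": 0},{"x": 1,"y": -0.265,"z": 0.05,"wx": 0.003,"wy": 0.001,"wz": 0},{"x": 1,"y": -0.265,"z": 0.05,"wx": 0.003,"wy": 0.001,"wz": 0}]}}

```text
t: 20.08
eef_pos: [0.3626, 0.2923, 0.1703]
tool_rot: [0.0, 0.588, 0.809, -0.001]
contact_force: [-0.4, -0.8, -0.3]
gripper_width: 0.403
```

```bash
python3 go.py .359 .3035 .021 108; python3 snap.py d1 .359 .3035 .03 45
```

```text
t 20.08 pos [0.3626 0.2923 0.1703] theta 108.0 tilt 0.07 q [-0.1   0.31 -0.83  2.06  0.3   0.89 -0.78] F [-0.4 -0.8 -0.3] grip 0.403
x y z [0.0598 0.0009 0.7466] w [-0.0002  0.0003  0.0001]
```

View pics/d1.png

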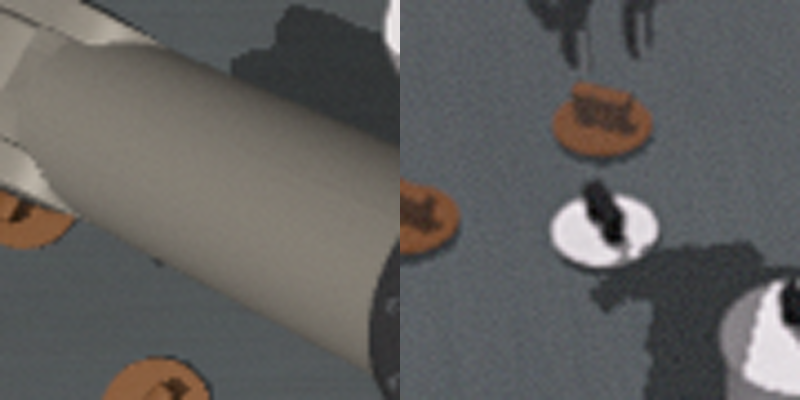

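The side crop shows the white small lid at (605,230) undisturbed, with the brown look-alikes clear of it. Descend.

Request:
{"method": "jog_arm", "body": {"plan": [{"x": 0.06,"y": 0.001,"z": 0.12,"wx": 0,"wy": 0,"wz": 0},{"x": 0.06,"y": 0.001,"z": 0.3,"wx": 0,"wy": 0,"wz": 0},{"x": 0.06,"y": 0.001,"z": 0.45,"wx": 0,"wy": 0,"wz": 0},{"x": 0.06,"y": 0.001,"z": 0.58,"wx": 0,"wy": 0,"wz": 0},{"x": 0.06,"y": 0.001,"z": 0.68,"wx": 0,"wy": 0,"wz": 0},{"x": 0.06,"y": 0.001,"z": 0.748,"wx": 0,"wy": 0,"wz": 0},{"x": 0.06,"y": 0.001,"z": 0.748,"wx": 0,"wy": 0,"wz": 0},{"x": 0.06,"y": 0.001,"z": 0.748,"wx": 0,"wy": 0,"wz": 0},{"x": 0.06,"y": 0.001,"z": 0.748,"wx": 0,"wy": 0,"wz": 0}]}}

```text
t: 20.93
eef_pos: [0.3604, 0.303, 0.0214]
tool_rot: [0.0, 0.589, 0.808, -0.0]
contact_force: [-0.2, -0.1, -0.4]
gripper_width: 0.398
```

```bash
python3 go.py .359 .3035 .021 108
```

```text
t 20.93 pos [0.3604 0.303  0.0214] theta 107.8 tilt 0.05 q [-0.3   0.56 -0.65  2.15  0.59  0.61 -1.07] F [-0.2 -0.1 -0.4] grip 0.398
x y z [ 0.0047 -0.0059  0.0021] w [ 0.0001  0.0003 -0.001 ]
```

Request:
{"method": "jog_arm", "body": {"plan": [{"x": 0,"y": 0,"z": 0,"wx": 0,"wy": 0,"wz": 0},{"x": 0,"y": 0,"z": 0,"wx": 0,"wy": 0,"wz": 0},{"x": 0,"y": 0,"z": 0,"wx": 0,"wy": 0,"wz": 0},{"x": 0,"y": 0,"z": 0,"wx": 0,"wy": 0,"wz": 0},{"x": 0,"y": 0,"z": 0,"wx": 0,"wy": 0,"wz": 0},{"x": 0,"y": 0,"z": 0,"wx": 0,"wy": 0,"wz": 0},{"x": 0,"y": 0,"z": 0,"wx": 0,"wy": 0,"wz": 0}], "hand": -1}}

```text
t: 21.52
eef_pos: [0.3614, 0.3034, 0.0227]
tool_rot: [0.001, 0.589, 0.808, 0.001]
contact_force: [-0.1, -0.8, 7.0]
gripper_width: 0.174
```

```bash
python3 go.py .46 .10 .20 80 .50 -.1 .20 60 .355 -.3007 .20 60
```

```text
t 21.52 pos [0.3614 0.3034 0.0227] theta 107.8 tilt 0.17 q [-0.3   0.56 -0.65  2.15  0.59  0.61 -1.06] F [-0.1 -0.8  7. ] grip 0.174
x y z [-1.1194  0.1611 -0.8852] w [ 0.001  -0.      0.1544]
x y z [-2.1327  0.0459 -0.8849] w [ 1.000e-03 -2.000e-04  2.655e-01]
x y z [-2.8666 -0.9511 -0.8873] w [ 1.000e-03 -2.000e-04  2.655e-01]
```

Request:
{"method": "jog_arm", "body": {"plan": [{"x": 0,"y": 0,"z": -0.05,"wx": 0,"wy": 0,"wz": 0},{"x": 0,"y": 0,"z": -0.2,"wx": 0,"wy": 0,"wz": 0},{"x": 0,"y": 0,"z": -0.4,"wx": 0,"wy": 0,"wz": 0},{"x": 0,"y": 0,"z": -0.6,"wx": 0,"wy": 0,"wz": 0},{"x": -0.05,"y": 0.01,"z": -0.78,"wx": 0,"wy": 0,"wz": 0},{"x": -0.15,"y": 0.04,"z": -0.88,"wx": 0.001,"wy": 0,"wz": 0.02},{"x": -0.3,"y": 0.08,"z": -0.88,"wx": 0.001,"wy": 0,"wz": 0.04},{"x": -0.45,"y": 0.12,"z": -0.88,"wx": 0.001,"wy": 0,"wz": 0.06},{"x": -0.6,"y": 0.15,"z": -0.88,"wx": 0.001,"wy": 0,"wz": 0.09},{"x": -0.75,"y": 0.16,"z": -0.88,"wx": 0.001,"wy": 0,"wz": 0.12},{"x": -0.9,"y": 0.16,"z": -0.88,"wx": 0.001,"wy": 0,"wz": 0.15},{"x": -1,"y": 0.16,"z": -0.88,"wx": 0.001,"wy": 0,"wz": 0.15}]}}

```text
t: 22.52
eef_pos: [0.453, 0.1196, 0.1999]
tool_rot: [0.001, 0.764, 0.645, 0.0]
contact_force: [0.7, -1.4, -1.1]
gripper_width: 0.171
```

```bash
python3 go.py .49 -.08 .20 70 .355 -.3007 .20 60
```

```text
t 22.52 pos [0.453  0.1196 0.1999] theta 80.4 tilt 0.07 q [ 0.21  0.24 -0.68  2.03  0.19  0.93 -0.74] F [ 0.7 -1.4 -1.1] grip 0.171
x y z [-9.532e-01  3.491e-01  3.000e-04] w [0.0003 0.0002 0.0576]
x y z [-2.1541e+00 -1.3180e-01  7.0000e-04] w [0.0003 0.0002 0.1132]
```

Request:
{"method": "jog_arm", "body": {"plan": [{"x": -0.1,"y": 0.04,"z": 0,"wx": 0,"wy": 0,"wz": 0.01},{"x": -0.25,"y": 0.1,"z": 0,"wx": 0,"wy": 0,"wz": 0.02},{"x": -0.4,"y": 0.16,"z": 0,"wx": 0,"wy": 0,"wz": 0.03},{"x": -0.55,"y": 0.21,"z": 0,"wx": 0,"wy": 0,"wz": 0.04},{"x": -0.7,"y": 0.25,"z": 0,"wx": 0,"wy": 0,"wz": 0.05},{"x": -0.85,"y": 0.25,"z": 0,"wx": 0,"wy": 0,"wz": 0.057},{"x": -1,"y": 0.25,"z": 0,"wx": 0,"wy": 0,"wz": 0.057},{"x": -1,"y": 0.25,"z": 0,"wx": 0,"wy": 0,"wz": 0.057},{"x": -1,"y": 0.25,"z": 0,"wx": 0,"wy": 0,"wz": 0.057}]}}

```text
t: 23.27
eef_pos: [0.4683, -0.0875, 0.2008]
tool_rot: [0.001, 0.82, 0.573, 0.0]
contact_force: [0.6, 0.2, -1.5]
gripper_width: 0.176
```

```bash
python3 go.py .355 -.3007 .20 60
```

```text
t 23.27 pos [ 0.4683 -0.0875  0.2008] theta 69.9 tilt 0.10 q [ 0.52  0.23 -0.53  2.02  0.14  0.93 -0.44] F [ 0.6  0.2 -1.5] grip 0.176
x y z [-1.1956 -0.1657  0.0044] w [0.0005 0.0002 0.055 ]
```

Request:
{"method": "jog_arm", "body": {"plan": [{"x": -0.12,"y": 0,"z": 0,"wx": 0,"wy": 0,"wz": 0.01},{"x": -0.27,"y": -0.02,"z": 0,"wx": 0,"wy": 0,"wz": 0.02},{"x": -0.42,"y": -0.05,"z": 0,"wx": 0,"wy": 0,"wz": 0.03},{"x": -0.57,"y": -0.08,"z": 0,"wx": 0,"wy": 0,"wz": 0.04},{"x": -0.72,"y": -0.11,"z": 0,"wx": 0,"wy": 0,"wz": 0.05},{"x": -0.87,"y": -0.14,"z": 0,"wx": 0,"wy": 0,"wz": 0.055},{"x": -1,"y": -0.16,"z": 0,"wx": 0,"wy": 0,"wz": 0.055},{"x": -1,"y": -0.16,"z": 0,"wx": 0,"wy": 0,"wz": 0.055},{"x": -1,"y": -0.16,"z": 0,"wx": 0,"wy": 0,"wz": 0.055}]}}

```text
t: 24.02
eef_pos: [0.3695, -0.2643, 0.2014]
tool_rot: [0.001, 0.866, 0.499, 0.001]
contact_force: [0.5, 0.6, -1.4]
gripper_width: 0.169
```

```bash
python3 go.py .355 -.3007 .095 60
```

```text
t 24.02 pos [ 0.3695 -0.2643  0.2014] theta 59.9 tilt 0.13 q [ 0.82  0.17 -0.37  2.08  0.08  0.91 -0.12] F [ 0.5  0.6 -1.4] grip 0.169
x y z [-0.1941  0.0273  0.5319] w [ 0.0007 -0.     -0.0004]
```

Request:
{"method": "jog_arm", "body": {"plan": [{"x": -0.1,"y": 0.015,"z": 0.03,"wx": 0,"wy": 0,"wz": 0},{"x": -0.194,"y": 0.027,"z": 0.15,"wx": 0,"wy": 0,"wz": 0},{"x": -0.194,"y": 0.027,"z": 0.3,"wx": 0,"wy": 0,"wz": 0},{"x": -0.194,"y": 0.027,"z": 0.42,"wx": 0,"wy": 0,"wz": 0},{"x": -0.194,"y": 0.027,"z": 0.5,"wx": 0.001,"wy": 0,"wz": 0},{"x": -0.194,"y": 0.027,"z": 0.53,"wx": 0.001,"wy": 0,"wz": 0},{"x": -0.194,"y": 0.027,"z": 0.53,"wx": 0.001,"wy": 0,"wz": 0},{"x": -0.194,"y": 0.027,"z": 0.53,"wx": 0.001,"wy": 0,"wz": 0},{"x": -0.194,"y": 0.027,"z": 0.53,"wx": 0.001,"wy": 0,"wz": 0}]}}

```text
t: 24.77
eef_pos: [0.3563, -0.3006, 0.0966]
tool_rot: [0.001, 0.866, 0.5, 0.0]
contact_force: [-0.7, -0.2, -0.7]
gripper_width: 0.173
```

```bash
python3 go.py .355 -.3007 .0747 60;  python3 ov.py d2 round .078 .066 .355 -.3007 0 .355 -.3007 .0735 0 40
```

```text
t 24.77 pos [ 0.3563 -0.3006  0.0966] theta 60.0 tilt 0.09 q [ 0.84  0.35 -0.32  2.14  0.17  0.67 -0.12] F [-0.7 -0.2 -0.7] grip 0.173
x y z [-0.0039 -0.0055  0.1096] w [ 0.0005 -0.0001  0.    ]
```

View pics/d2.png

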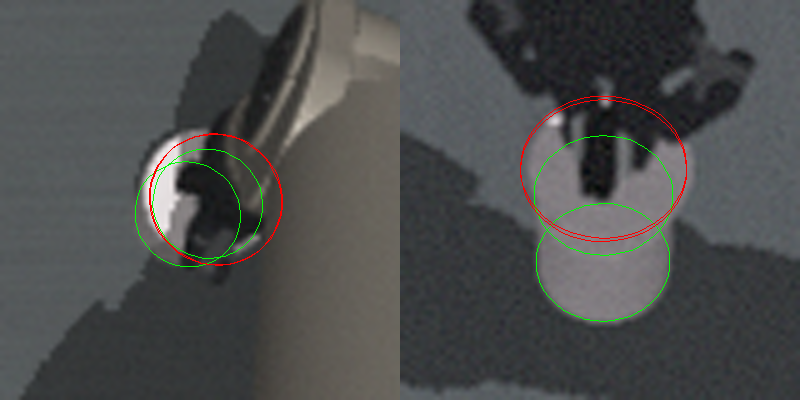

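Request:
{"method": "jog_arm", "body": {"plan": [{"x": -0.004,"y": -0.004,"z": 0.05,"wx": 0,"wy": 0,"wz": 0},{"x": -0.006,"y": -0.004,"z": 0.085,"wx": 0,"wy": 0,"wz": 0},{"x": -0.006,"y": -0.004,"z": 0.1,"wx": 0,"wy": 0,"wz": 0},{"x": -0.006,"y": -0.004,"z": 0.11,"wx": 0,"wy": 0,"wz": 0},{"x": -0.006,"y": -0.004,"z": 0.115,"wx": 0,"wy": 0,"wz": 0},{"x": -0.006,"y": -0.004,"z": 0.115,"wx": 0,"wy": 0,"wz": 0},{"x": -0.006,"y": -0.004,"z": 0.115,"wx": 0,"wy": 0,"wz": 0}]}}

```text
t: 25.45
eef_pos: [0.3541, -0.3014, 0.0747]
tool_rot: [0.0, 0.866, 0.499, -0.0]
contact_force: [-6.3, 3.8, 22.3]
gripper_width: 0.175
```

```bash
python3 go.py
```

```text
t 25.45 pos [ 0.3541 -0.3014  0.0747] theta 59.9 tilt 0.06 q [ 0.83  0.38 -0.3   2.16  0.19  0.62 -0.14] F [-6.3  3.8 22.3] grip 0.175
```

Request:
{"method": "jog_arm", "body": {"plan": [{"x": 0,"y": 0,"z": 0,"wx": 0,"wy": 0,"wz": 0},{"x": 0,"y": 0,"z": 0,"wx": 0,"wy": 0,"wz": 0},{"x": 0,"y": 0,"z": 0,"wx": 0,"wy": 0,"wz": 0},{"x": 0,"y": 0,"z": 0,"wx": 0,"wy": 0,"wz": 0},{"x": 0,"y": 0,"z": 0,"wx": 0,"wy": 0,"wz": 0},{"x": 0,"y": 0,"z": -0.05,"wx": 0,"wy": 0,"wz": 0},{"x": 0,"y": 0,"z": -0.2,"wx": 0,"wy": 0,"wz": 0},{"x": 0,"y": 0,"z": -0.4,"wx": 0,"wy": 0,"wz": 0},{"x": 0,"y": 0,"z": -0.6,"wx": 0,"wy": 0,"wz": 0},{"x": 0,"y": 0,"z": -0.7,"wx": 0,"wy": 0,"wz": 0},{"x": 0,"y": 0,"z": -0.7,"wx": 0,"wy": 0,"wz": 0}], "hand": -0.2}}

```text
t: 26.37
eef_pos: [0.3568, -0.3029, 0.2203]
tool_rot: [0.005, 0.866, 0.499, 0.001]
contact_force: [0.6, -0.2, -0.5]
gripper_width: 0.4
```

```bash
python3 go.py .25 -.56 .23 15
```

```text
t 26.37 pos [ 0.3568 -0.3029  0.2203] theta 59.9 tilt 0.57 q [ 0.89  0.16 -0.35  2.03  0.07  0.95 -0.03] F [ 0.6 -0.2 -0.5] grip 0.400
x y z [-1.38    0.1824 -0.0436] w [ 0.0032 -0.0005  0.2496]
```

Back the arm out of view for the final check.

Request:
{"method": "jog_arm", "body": {"plan": [{"x": -0.12,"y": 0.02,"z": -0.05,"wx": 0,"wy": 0,"wz": 0.03},{"x": -0.27,"y": 0.04,"z": -0.05,"wx": 0,"wy": 0,"wz": 0.06},{"x": -0.42,"y": 0.06,"z": -0.05,"wx": 0,"wy": 0,"wz": 0.09},{"x": -0.57,"y": 0.08,"z": -0.05,"wx": 0,"wy": 0,"wz": 0.12},{"x": -0.72,"y": 0.1,"z": -0.05,"wx": 0,"wy": 0,"wz": 0.15},{"x": -0.87,"y": 0.13,"z": -0.05,"wx": 0,"wy": 0,"wz": 0.18},{"x": -1,"y": 0.15,"z": -0.05,"wx": 0,"wy": 0,"wz": 0.21},{"x": -1,"y": 0.15,"z": -0.05,"wx": 0,"wy": 0,"wz": 0.24},{"x": -1,"y": 0.15,"z": -0.05,"wx": 0,"wy": 0,"wz": 0.25},{"x": -1,"y": 0.15,"z": -0.05,"wx": 0,"wy": 0,"wz": 0.25}]}}

```text
t: 27.2
eef_pos: [0.2819, -0.4909, 0.2303]
tool_rot: [0.003, 0.992, 0.129, 0.003]
contact_force: [0.4, 0.2, 0.1]
gripper_width: 0.399
```

Request:
{"method": "jog_arm", "body": {"plan": [{"x": -0.1,"y": 0.6,"z": 0,"wx": 0,"wy": 0,"wz": 0},{"x": -0.1,"y": 0.6,"z": 0,"wx": 0,"wy": 0,"wz": 0},{"x": -0.1,"y": 0.6,"z": 0,"wx": 0,"wy": 0,"wz": 0},{"x": -0.1,"y": 0.6,"z": 0,"wx": 0,"wy": 0,"wz": 0},{"x": -0.1,"y": 0.6,"z": 0,"wx": 0,"wy": 0,"wz": 0},{"x": -0.1,"y": 0.6,"z": 0,"wx": 0,"wy": 0,"wz": 0},{"x": -0.1,"y": 0.6,"z": 0,"wx": 0,"wy": 0,"wz": 0}]}}

```text
t: 27.78
eef_pos: [0.2938, -0.6105, 0.231]
tool_rot: [0.003, 0.992, 0.13, 0.003]
contact_force: [-0.4, 0.9, 0.4]
gripper_width: 0.398
```

```bash
python3 go.py
cat > chk.py <<'E'
from fit import *
ims={n:cams.read_camera(n) for n in("top","side")}
for n in ims: cv2.imwrite(f"pics/raw_{n}1.png",ims[n][:,:,::-1])
T={"lid_round_large":("round",.110,.4717,.1175,30,None),"lid_round_small":("round",.078,.355,-.3007,26,None),
"lid_square_large":("sq",.106,.6325,.132,34,54.1),"lid_square_small":("sq",.074,.537,-.357,28,8.1)}
tiles=[]
for k,(kind,w,x,y,r,a) in T.items():
    o,obs=fit(ims,kind,w,(.060,.063),x,y,r,[0] if a is None else [np.radians(a)])
    for c,(p,f,A) in list(o.items())[:2]: print(k,c,np.round(p[:2],4),"yaw",round(np.degrees(p[2])%90,1),"xor %.0f of %.0f"%(f,A))
    for n in obs:
        m,org,G=obs[n]; h=40; u,v=proj(n,[x,y,.05])[0].astype(int)
        c=cv2.resize(ims[n][v-h:v+h,u-h:u+h,::-1],(290,290),interpolation=cv2.INTER_CUBIC)
        tiles.append(c[:,:200] if 0 else cv2.resize(c,(200,290)) if 0 else c)
cv2.imwrite("pics/final.png",cv2.resize(np.vstack([np.hstack(tiles[:4]),np.hstack(tiles[4:])]),(800,400)))
E
python3 chk.py
```

```text
t 27.78 pos [ 0.2938 -0.6105  0.231 ] theta 14.9 tilt 0.44 q [ 1.08  0.48 -0.07  1.55  0.03  1.11 -0.31] F [-0.4  0.9  0.4] grip 0.398
lid_round_large top [0.4727 0.1189] yaw 2.6 xor 17 of 1035
lid_round_large side [0.4727 0.1144] yaw 6.1 xor 12 of 781
lid_round_small top [ 0.3556 -0.2981] yaw 7.1 xor 9 of 547
lid_round_small side [ 0.387  -0.2087] yaw 13.6 xor 0 of 0
lid_square_large top [0.6334 0.1322] yaw 54.0 xor 32 of 1186
lid_square_large side [0.6341 0.1273] yaw 54.4 xor 24 of 891
lid_square_small top [ 0.5363 -0.3558] yaw 8.0 xor 25 of 613
lid_square_small side [ 0.5371 -0.3592] yaw 8.4 xor 26 of 938
```

View pics/final.png

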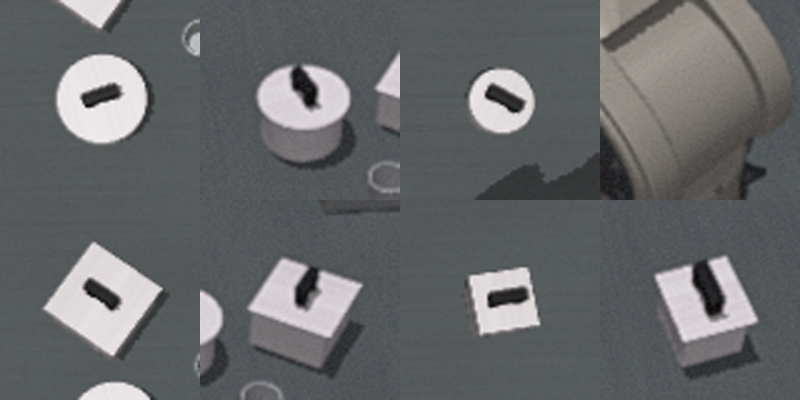

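All four lids sit within 1–3 mm of their pots' rim fits in the same camera, and the square ones are within 1°. The arm hides the small round lid from the side camera. Last check of the cup and the brown look-alikes, then hand in.

Run:
```python
from h import *
a=cv2.imread("pics/raw_top0.png",0).astype(int); b=cv2.imread("pics/raw_top1.png",0).astype(int)
for n,(u,v) in dict(cup=(331,162),brown1=(192,223),brown2=(223,272)).items():
    d=np.abs(a-b)[v-14:v+14,u-14:u+14]; print(n,"mean/max diff",d.mean().round(1),d.max())
if all(np.abs(a-b)[v-10:v+10,u-10:u+10].mean()<8 for u,v in((331,162),(192,223),(223,272))): print("handed in",bot.hand_in())
```

```text
cup mean/max diff 2.0 6
brown1 mean/max diff 1.9 6
brown2 mean/max diff 2.0 6
the job is handed in; nothing more can be done
handed in None
```

All four lids are set on their matching pots and the job is handed in, at about 28 s of the 128 s allowed. I picked each lid up by its handle, lowered it until it touched the rim, and then released it.

**Last checks**
- **Seating:** every lid was released within 0.1 mm of the height worked out for a seated lid, with 6–22 N of contact.
- **Position:** the lid outlines fit within about 1–3 mm of the pot rims measured at the start, in the same camera. The square lids are within 1° of their pots.
- **Untouched things:** the cup and both brown look-alikes show no change in the top view.

**Limits of these checks**
- **Camera mismatch:** the two cameras disagree by about 3–7 mm in y. I aimed at their mean and compared each lid with its pot within one camera.
- **Small round lid:** the arm hid it from the side camera at the end, so its seating rests on the top view and the release height.
- **Pots:** the lids now cover their rims, so I did not re-measure the pots themselves.

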